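# Load and wedge a gel caster

## Task

Finish loading the twin gel caster, in the bay that still has room: stand the blue separator sheet against the gel cassette already there, lower the second gel cassette gently in front of the sheet, then slide the orange wedge down into the gap left between that cassette and the front wall until its lip sits on the wall's rim, so that the layers are squeezed flush together against the foam pad. The wedge is slippery and the foam pushes it back up, so finish while still gripping it and holding it home. Leave the other things on the bench alone.

Things in the scene. Friction and masses are not known exactly. Their poses are not given: they have to be found in the camera images.
- caster: Twin gel caster, fixed: grey base 128 x 180 mm, white floor and back wall, clear front and side walls; its box leans back 15 degrees. Origin on the worktop under its middle; x back, y left, z up. Two bays centred at y = +42 and -42 mm, each 72 mm wide inside. Heights along the lean from the bay floor: front and side walls 55 mm, back wall 74 mm, combs in the bays 108 mm.
- open_bay: The bay with room (left or right): one cassette with green comb stands in it before a foam pad. Fixed. Origin: where that cassette's front face meets the bay floor, mid width, 27 mm above the worktop; x back, y left, z up. Here 'up the lean' is (0.259, 0, 0.966) and 'to the front' (-0.966, 0, 0.259). Smooth plates set in it slide and lean back by themselves.
- rim (a point): Inner edge of the open bay's front wall rim, mid width: 55 mm up the lean and 34 mm to the front of the open bay's origin, so 34 mm is free there. The wall's inner face slopes in by 8.5 mm over the 36 mm below the rim, then runs down parallel to the cassette (25.5 mm free). With sheet and second cassette in, 17 mm is left at the rim.
- full_bay: The bay already loaded: cassette, blue sheet, cassette, white blanking plate, all fixed. Origin and axes as for the open bay. At its rim a slit of only 9.5 mm is left, too narrow for the cassette or the wedge.
- first_cassette (a joint): How far the cassette standing in the open bay is pushed back into its foam pad (m): 0 free, 0.003 with the wedge home, 0.006 at most. The pad takes about 2 N to start moving and 14 N at 0.003.
- rack: White and steel leaning rack, fixed, 134 x 80 mm: three places one behind the other, 48 mm apart along x, each with a wire loop behind the part (34 mm wide, 61 mm high) and an 8 mm lip before it. Origin on the worktop under the middle place; x back, y left, z up. Parts lean back 15 degrees in it, feet 22 mm above the worktop; which part is where varies.
- separator: Blue separator sheet, loose, about 30 g: 60 mm wide, 80 mm high, 5 mm thick, with a tab 30 mm wide on top, from 80 to 108 mm above the foot. Origin at the middle of its lower back edge. Frame level (z up, x back, y along the width) while it leans back 15 degrees as in rack and bay.
- tab (a point): Middle of the sheet's tab, the place to grip it (30 mm across the width, 5 mm thick): 94 mm up the lean and 2.5 mm to the front of the sheet's origin.
- gel_cassette: Second gel cassette, loose, about 120 g: two glass plates with grey spacers, 64 mm wide, 80 mm high, 12 mm thick, with a green comb on top that reaches from 80 to 108 mm above the foot. Origin at the middle of its lower back edge. Frame level (z up, x back, y along the width) while it leans back 15 degrees as in rack and bay.
- comb (a point): Middle of that comb, the place to grip the cassette (44 mm across the width, 8 mm thick, 28 mm high): 94 mm up the lean and 6 mm to the front of the cassette's origin.
- wedge: Orange slippery wedge, loose, 60 g: 56 mm wide, 34 mm deep, 12 mm thick at the foot, 20 mm under its 6 mm lip; back face flat, front face sloped like the wall. Origin mid lower back edge. Frame level (z up, x back, y along the width) while it leans back 15 degrees as in rack and bay. Home: origin 21 mm up the lean and 14 mm to the front of the open bay's origin; its last 13 mm push the layers back 3 mm and take about 5 N.
- handle (a point): Middle of the wedge's handle (50 mm across the width, 12 mm thick, 36 mm high), the place to grip it: 58 mm up the lean and 18 mm to the front of the wedge's origin. The handle stands on the lip, which juts 12 mm to the front over the wall's rim.
- forceps: Steel forceps, 125 x 18 x 7 mm, lying right of the rack; leave alone.
- slides_box: White and green carton of microscope slides, 60 x 83 x 34 mm, right of the rack; leave alone.
- dropper_1: Dropper bottle with a red cap, 30 mm wide, 80 mm high, behind the work; leave alone.
- dropper_2: Dropper bottle with a teal cap, 30 mm wide, 80 mm high, behind the work; leave alone.
- coverglass_box: Small box, 55 x 55 x 22 mm, behind the rack; leave alone.
- pen_1: Pen lying on the blue logbook at the left; leave alone.
Not all that is in view belongs to the job. Several things have the shape of the wedge; the one meant has the colours described above.

How it is judged:
By the outcome, as a careful person would: the job done as asked, in the order asked, and still so for the second after the job is handed in, while the arm keeps its last pose, push and grip.
It also fails if it takes over 64 s, if anything falls off the work surface, if the arm or the gripper's body presses on something with over 40 N, if the wrist force passes 120 N, or if a joint passes its speed limit or range.

## Robot

A 6-joint arm with a two-finger parallel gripper is mounted at the origin on a cart in front of the work surface, level with it; the furniture and walls round the work are solid. World frame = base frame: x ahead of the robot, y to its left, z up, the work surface at z = 0. Lengths are in m, angles in rad, forces in N, time in s.
With the tool pointing down it reaches from about 0.25 to 0.725 m from the base axis. Payload 4 kg.
Tool frame: the origin (TCP) lies between the finger pads; the fingertips stand 11 mm ahead of it and the grasp point (between the pads) lies 8 mm behind it (bot.tip_extent is the distance from the TCP to the fingertips, in m); z points along the fingers, y is the line along which they close (so a half turn about z gives the same grasp; the last joint's range is limited). The gripper opens to 85 mm and grips with 20 to 120 N. Pads are 22 mm wide; open, the fingers measure 114 mm over their backs; the gripper's body (76 mm by 85 mm) begins 54 mm behind the grasp point. The pads swing forward as they close: fully open they stand 13 mm farther back than shut.
Start: joints at [-1.116, 0.241, 0.005, 1.335, 0, 1.571], TCP at [0.22, -0.449, 0.242] pointing down, gripper open.
Joint ranges: [-2.72, 2.72], [-1.05, 1.87], [-1.09, 1.28], [-1.99, 2.15], [-1.42, 1.44], [-3.14, 3.14]. Speed limits (rad/s): [2.79, 2.79, 3.14, 3.14, 3.14, 3.14].

## Interface

Orientations are given as a unit quaternion [x, y, z, w].
In Python, from workcell import bot gives the robot as it stands. The module is installed in compiled form; this text tells all that it offers.
- The arm moves only by the tool drive_tool, never from a script. Its argument "rows" is a list of rows, each an object of numbers: "dx", "dy", "dz": the shift along the tool's x, y, z in units of 50 mm (1.0 is 50 mm); "wx", "wy", "wz": the turn, a rotation vector about the tool's x, y, z in units of 5 degrees (1.0 is 5 degrees); "hand": the finger opening in mm, from 0 to 85.4. A call has 1 to 20 rows; each row is the pose to reach, as a shift and turn from the pose commanded when the call began, along the tool's axes at that moment; what a row does not reach only later rows make up. A row lasts 1/10 s, in which the tool goes at most 50 mm and 8.59 degrees, less where a joint would pass 70% of its speed; a pose out of reach is approached as far as the arm can. A call with a gripper value outside its range is refused whole. The fingers move at their own pace and stop on an object; the grip force is fixed at half the most. Time passes only in rows, so rows that repeat a pose let the fingers close. It gives the time, the measured TCP pose, the force, the opening and the grip force at its end, in the units of the state.
- bot.get_obs(): the state, without advancing time (a new reading comes with each control period).
- bot.camera(name): name is "scene" or "top"; returns the picture (480x640x3 uint8, red, green, blue); there is no depth.
- bot.get_calibration(name): a dict with "vfov" (degrees; the focal length in pixels is half the picture's height over the tangent of half this angle, whatever the lens; pixels are square), "cx", "cy" (the principal point, pixels), "k1" (the pictures are not rectified: a ray, as slopes to the right and down, at radius r is drawn at 1 + k1 r^2 times it, then the intrinsics apply), "origin" and "rotation" of the camera in the world. Camera axes: x right, y up, looking along -z (the intrinsics and any distortion apply to the point x, -y, -z); pixel columns grow to the right and rows downward; lengths in m; the calibration is good to about 2 mm. A picture is of the moment at which its call begins. get_calibration takes no time and is no camera call.
- bot.job_done(): hands the job in; it is judged then, once.
Trained networks look in the newest picture that a camera, given by its name, has taken for a name from the list of things; names that differ only in an ending like _2 or _b are one class to them, and where a whole thing is asked for, a point or a joint stands for the part that bears it (a point fixed in the world has none). Each returns a list of dicts, best first, with "score" (0 to 1); they miss things now and then, are a little off and sometimes report something else, mostly with a low value. They report only what shows in the picture. A call takes as long as a camera call. They do not tell look-alikes from the thing itself.
- bot.look_for(camera, thing): "extent" ([centre column, centre row, width, height] in pixels, round what is visible of it).
- bot.outline_of(camera, thing): "region" (480x640 bool, what is visible of it) and "extent" ([centre column, centre row, width, height] in pixels, round what is visible of it).
The state is a dict: "clock": time; "joint_pos": joint angles; "joint_vel": joint speeds; "tau": joint torques, N m; "eef_pos": TCP position; "tool_rot": TCP orientation; "ft_force": force on the tool from outside, world axes, zero at the start; "ft_torque": the same for the moment, N m; "grip_width": finger opening in m; "grasp_force": force on a finger pad.
Only numpy, scipy, OpenCV 4.12 (cv2) and the standard library are available. Lean on these libraries where they do the work, as an engineer would, in place of code of your own. Each camera call takes 0.05 s, during which the arm holds its last target. There are 200 camera calls.

## Working session

There is one attempt and no reset: what is moved stays moved. The work goes in short steps, Python scripts to look and compute and a tool call to move; the robot and the scene stay as the last step left them, time stands still between calls to the robot, and variables do not carry over. Pictures are saved under pics/ and viewed, at most 10 in all, crops included, and the job is handed in when it is done.

Besides the shell and the picture viewer there is one more tool, called after "Call:" as name(argument=value, ...) on one line, values as JSON. drive_tool: Moves the arm, as the interface text tells. Its arguments: {"type":"object","properties":{"rows":{"type":"array","items":{"type":"object","properties":{"dx":{"type":"number"},"dy":{"type":"number"},"dz":{"type":"number"},"wx":{"type":"number"},"wy":{"type":"number"},"wz":{"type":"number"},"hand":{"type":"number"}}}}},"required":["rows"]}

```bash
mkdir -p pics; ls; cat > h.py <<'E'
import numpy as np, cv2
from workcell import bot
from scipy.spatial.transform import Rotation as R
def snap(cam,fn=None):
    im=bot.camera(cam)
    if fn: cv2.imwrite('pics/'+fn,im[:,:,::-1])
    return im
def cal(cam):
    c=bot.get_calibration(cam); f=240/np.tan(np.radians(c['vfov'])/2)
    return c,f
def proj(cam,P):
    c,f=cal(cam); Rm=np.array(c['rotation']).reshape(3,3) if np.size(c['rotation'])==9 else R.from_quat(c['rotation']).as_matrix()
    p=(np.atleast_2d(P)-c['origin'])@Rm
    a=p[:,0]/-p[:,2]; b=-p[:,1]/-p[:,2]; s=1+c['k1']*(a*a+b*b)
    return np.c_[c['cx']+f*a*s,c['cy']+f*b*s]
def ray(cam,uv):
    c,f=cal(cam); Rm=np.array(c['rotation']).reshape(3,3) if np.size(c['rotation'])==9 else R.from_quat(c['rotation']).as_matrix()
    d=np.array([(uv[0]-c['cx'])/f,(uv[1]-c['cy'])/f]); u=d.copy()
    for _ in range(20): u=d/(1+c['k1']*(u@u))
    return np.array(c['origin']),Rm@np.array([u[0],-u[1],-1])
def atz(cam,uv,z):
    o,d=ray(cam,uv); return o+d*(z-o[2])/d[2]
E
python3 - <<'E'
from h import *
for c in('scene','top'):
    snap(c,c+'0.png'); k=bot.get_calibration(c); print(c,k)
    for t in ('caster','open_bay','rack','separator','gel_cassette','wedge','full_bay','tab','comb','handle'):
        for r in bot.look_for(c,t)[:3]: print(t,round(r['score'],2),np.round(r['extent']))
o=bot.get_obs();print(o)
E
```

```text
pics
scene {'vfov': 44.09538172007745, 'cx': 317.8798055260257, 'cy': 243.44707849963098, 'k1': -0.023524580154246792, 'origin': array([ 0.05272424, -0.90322841,  1.26937459]), 'rotation': array([ 0.3422615 , -0.09161183, -0.23691607,  0.90461877])}
caster 0.78 [285. 244.  58.  55.]
open_bay 0.81 [280. 216.  18.  31.]
rack 0.79 [337. 352.  65.  60.]
rack 0.23 [283. 218.  21.  28.]
separator 0.81 [328. 342.  18.  37.]
gel_cassette 0.74 [347. 338.  19.  48.]
gel_cassette 0.55 [279. 216.  17.  31.]
wedge 0.9 [352. 300.  19.  21.]
wedge 0.73 [303. 303.  21.  18.]
wedge 0.52 [360. 333.  15.  37.]
full_bay 0.87 [291. 236.  24.  24.]
full_bay 0.67 [347. 337.  20.  44.]
tab 0.62 [327. 343.  21.  44.]
tab 0.35 [338. 364.  63.  36.]
comb 0.64 [360. 333.  14.  36.]
comb 0.59 [346. 335.  21.  45.]
handle 0.78 [353. 299.  26.  25.]
handle 0.76 [305. 303.  17.  19.]
handle 0.52 [362. 332.  19.  37.]
top {'vfov': 44.31757977001307, 'cx': 312.23948912056346, 'cy': 234.65360520800934, 'k1': -0.07194380171880432, 'origin': array([0.00690587, 0.14128636, 1.82608725]), 'rotation': array([-0.09861169,  0
[... 686 characters left out ...]
': array([-1.11600573e+00,  2.40573584e-01,  4.98448610e-03,  1.33521032e+00,
        2.14093771e-05,  1.57082869e+00]), 'joint_vel': array([-2.21329721e-03,  1.52702268e-03,  2.65921302e-03,  5.32835428e-05,
       -5.76854488e-04, -1.41657024e-03]), 'tau': array([ 7.78616459e-05, -3.72223020e+01,  2.52694452e+01,  1.35552400e-03,
        1.96384431e-04, -5.00090955e-07]), 'eef_pos': array([ 0.21963745, -0.44916298,  0.24231374]), 'tool_rot': array([ 9.74260553e-01,  2.25424875e-01,  1.00802315e-05, -3.92089179e-06]), 'ft_force': array([ 0.18991364, -0.40109915, -0.05033057]), 'ft_torque': array([-0.01580163,  0.03866185,  0.03840365]), 'grasp_force': 0.0, 'grip_width': 0.08532779795077108}
```

```bash
python3 - <<'E'
import cv2
a=cv2.imread('pics/scene0.png')[180:400,230:430]; b=cv2.imread('pics/top0.png')[190:330,220:440]
cv2.imwrite('pics/c1.png',cv2.resize(a,(545,600),interpolation=cv2.INTER_CUBIC)); cv2.imwrite('pics/c2.png',cv2.resize(b,(800,509),interpolation=cv2.INTER_CUBIC))
E
```

```text
(no output)
```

View pics/c1.png

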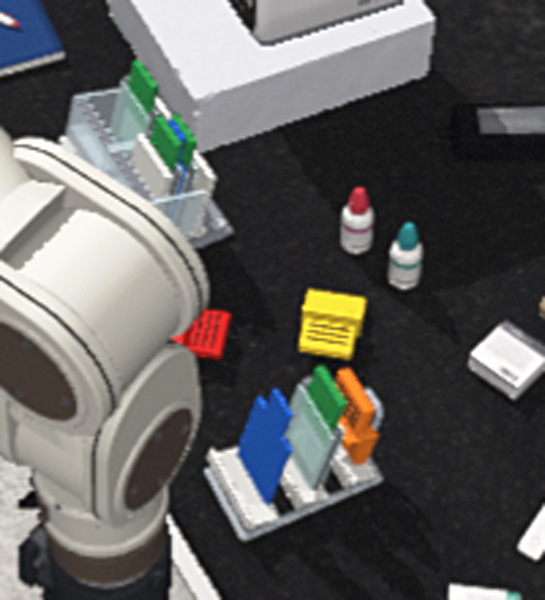

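View pics/c2.png

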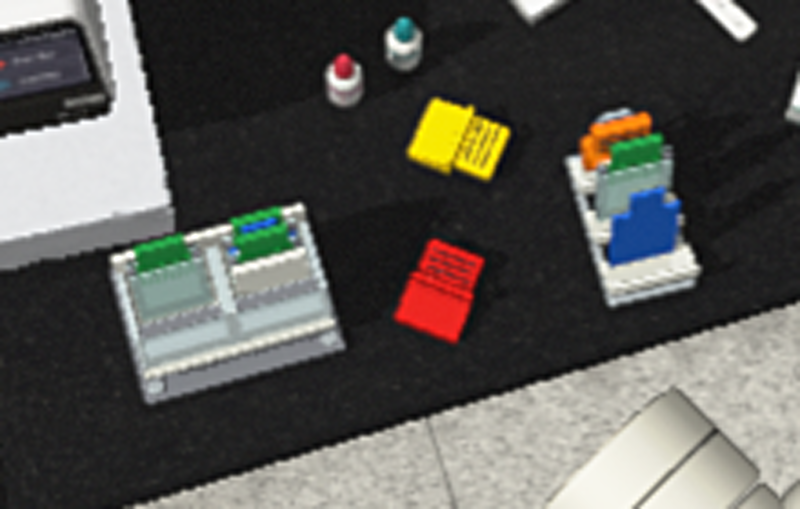

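```bash
cat > fit.py <<'E'
from h import *
from scipy.optimize import minimize
L=np.radians(15)
UP=np.array([np.sin(L),0,np.cos(L)]); FR=np.array([-np.cos(L),0,np.sin(L)]); YY=np.array([0,1.,0])
def box(f0,f1,w,h0,h1): # front range, width, height range in lean frame
    return np.array([f*FR+s*w/2*YY+h*UP for f in(f0,f1) for s in(-1,1) for h in(h0,h1)])/1000
def place(P,x,y,yaw,z): return P@R.from_euler('z',yaw).as_matrix().T+[x,y,z]
SS=8
def draw(img,cam,P,col,win):
    q=(proj(cam,P)+.5-[win[0],win[1]])*SS-.5
    h=cv2.convexHull(np.round(q*16).astype(np.int32)); cv2.fillConvexPoly(img,h,col,shift=4)
def render(items,cam,win,n):
    img=np.zeros(((win[3]-win[1])*SS,(win[2]-win[0])*SS),np.uint8)
    for P,c in items: draw(img,cam,P,c,win)
    return [cv2.resize((img==k).astype(np.float32),(win[2]-win[0],win[3]-win[1]),interpolation=cv2.INTER_AREA) for k in range(1,n+1)]
def soft(im,win):
    im=im[win[1]:win[3],win[0]:win[2]].astype(float)/255; hsv=cv2.cvtColor(im.astype(np.float32),cv2.COLOR_RGB2HSV)
    r,g,b=im[...,0],im[...,1],im[...,2]; t=lambda e,lo:np.clip(e/lo,0,1)
    return dict(blue=t(b-np.maximum(r,g),.35),green=t(g-np.maximum(r,b),.3),orange=t(np.minimum(r-g,g-b+.1),.3))
def parts(kind,**k):
    if kind=='sheet': return [(box(0,5,60,4,80),1),(box(0,5,30,80,108),1)]
    if kind=='cass': return [(box(0,12,64,0,80),9),(box(2,10,44,80,108),2)]
    if kind=='wedge':
        w=np.array([f*FR+s*28*YY+h*UP for s in(-1,1) for f,h in((0,0),(12,0),(20,34),(0,34))])/1000
        return [(w,3),(box(0,32,56,34,40),3),(box(12,24,50,40,76),3)]
E
cat > rackfit.py <<'E'
from fit import *
wins={'scene':(305,305,385,395),'top':(370,205,425,280)}
ims={c:cv2.imread(f'pics/{c}0.png')[:,:,::-1] for c in wins}
obs={c:soft(ims[c],wins[c]) for c in wins}
def items(p):
    yaw=p[6]; out=[]
    for k,i in(('wedge',4),('cass',2),('sheet',0)): out+=[(place(P,p[i],p[i+1],yaw,.022),c) for P,c in parts(k)]
    return out
def cost(p):
    e=0
    for c in wins:
        r=render(items(p),c,wins[c],3)
        for m,k in zip(r,('blue','green','orange')): e+=((m-obs[c][k])**2).sum()
    return e
s=(atz('top',(397,253),.07)+atz('scene',(328,342),.07))/2
g=(atz('top',(394,234),.12)+atz('scene',(350,325),.12))/2
print(s,g,atz('top',(397,253),.07),atz('scene',(328,342),.07))
best=None
d=(g-s)[:2]
for yaw in np.radians([-30,-20,-10,0,10,20,30]):
    a=np.array([np.cos(yaw),np.sin(yaw)])
    p0=np.r_[s[:2]-.01*a,s[:2]+.038*a,s[:2]+.086*a,yaw]
    S=np.vstack([p0]+[p0+np.eye(7)[i]*(.008 if i<6 else .1) for i in range(7)])
    r=minimize(cost,p0,method='Nelder-Mead',options=dict(initial_simplex=S,maxiter=700,xatol=1e-4,fatol=1e-2))
    if best is None or r.fun<best.fun: best=r
    print(round(np.degrees(yaw)),r.fun,np.round(r.x,4))
p=best.x; np.save('rack.npy',p); print(p,np.degrees(p[6]))
print(np.linalg.norm(p[2:4]-p[:2]),np.linalg.norm(p[4:6]-p[2:4]))
c,s_=np.cos(p[6]),np.sin(p[6]);print([np.round(np.array([[c,s_],[-s_,c]])@(p[i:i+2]-p[2:4]),4) for i in(0,4)])
for c in wins:
    r=render(items(p),c,wins[c],3); o=[obs[c][k] for k in('blue','green','orange')]
    print(c,[round(float(((a-b)**2).sum()),1) for a,b in zip(r,o)],[(round(float(a.sum())),round(float(b.sum()))) for a,b in zip(r,o)])
E
cat > castfit.py <<'E'
from fit import *
wins={'scene':(262,195,312,245),'top':(250,240,305,270)}
ims={c:cv2.imread(f'pics/{c}0.png')[:,:,::-1] for c in wins}
obs={c:soft(ims[c],wins[c]) for c in wins}
# p: x,y of open bay origin, yaw, full-bay push
def items(p):
    x,y,yaw,push=p; it=[]
    off=np.array([0,-.084,0]); pu=-push*FR
    for lo,hi,w,h0,h1,c,full in((-10,-2,44,80,108,2,0),(-10,-2,44,80,108,2,1),(0,5,60,0,80,9,1),(0,5,30,80,108,1,1),(5,17,64,0,80,9,1),(7,15,44,80,108,2,1)):
        P=box(lo,hi,w,h0,h1)
        if full: P=P+off+pu
        it.append((place(P,x,y,yaw,.027),c))
    return it
def cost(p):
    e=0
    for c in wins:
        r=render(items(p),c,wins[c],3)
        e+=((r[1]-obs[c]['green'])**2).sum()+((r[0]-obs[c]['blue'])**2)[:].sum()*.3
    return e
g=(atz('top',(264,259),.125)+atz('scene',(282,211),.125))/2
print(atz('top',(264,259),.125),atz('scene',(282,211),.125))
best=None
for yaw in np.radians([-30,-20,-10,0,10,20,30]):
    p0=np.r_[g[:2]-.03*np.array([np.cos(yaw),np.sin(yaw)]),yaw,.003]
    S=np.vstack([p0]+[p0+np.eye(4)[i]*[.008,.008,.1,.003][i] for i in range(4)])
    r=minimize(cost,p0,method='Nelder-Mead',options=dict(initial_simplex=S,maxiter=500,xatol=1e-4,fatol=1e-2))
    if best is None or r.fun<best.fun: best=r
    print(round(np.degrees(yaw)),r.fun,np.round(r.x,4))
p=best.x; np.save('cast.npy',p); print(p,np.degrees(p[2]))
for c in wins:
    r=render(items(p),c,wins[c],3); o=[obs[c][k] for k in('blue','green','orange')]
    print(c,[round(float(((a-b)**2).sum()),1) for a,b in zip(r,o)],[(round(float(a.sum())),round(float(b.sum()))) for a,b in zip(r,o)])
E
time python3 rackfit.py; time python3 castfit.py; python3 -c "from workcell import bot;print(bot.tip_extent)"
```

```text
[ 0.44363461 -0.26081934  0.07      ] [ 0.4928366  -0.26701998  0.12      ] [ 0.44099456 -0.25873745  0.07      ] [ 0.44627466 -0.26290124  0.07      ]
[0.5285408  0.14213603 0.125     ] [0.52665047 0.12637308 0.125     ]
0.011Traceback (most recent call last):
  File "rackfit.py", line 24, in <module>
    r=minimize(cost,p0,method='Nelder-Mead',options=dict(initial_simplex=S,maxiter=700,xatol=1e-4,fatol=1e-2))
    res = _minimize_neldermead(fun, x0, args, callback, bounds=bounds,
                               **options)
    fxr = func(xr)
    fx = function(np.copy(x), *(wrapper_args + args))
  File "rackfit.py", line 12, in cost
    r=render(items(p),c,wins[c],3)
  File "fit.py", line 14, in render
    for P,c in items: draw(img,cam,P,c,win)
                      ~~~~^^^^^^^^^^^^^^^^^
  File "fit.py", line 10, in draw
    q=(proj(cam,P)+.5-[win[0],win[1]])*SS-.5
       ~~~~^^^^^^^
  File "h.py", line 12, in proj
    c,f=cal(cam); Rm=np.array(c['rotation']).reshape(3,3) if np.size(c['rotation'])==9 else R.from_quat(c['rotation']).as_matrix()
        ~~~^^^^^
  File "h.py", line 9, i
[... 332 characters left out ...]
=500,xatol=1e-4,fatol=1e-2))
  File "castfit.py", line 17, in cost
    r=render(items(p),c,wins[c],3)
  File "fit.py", line 14, in render
    for P,c in items: draw(img,cam,P,c,win)
                      ~~~~^^^^^^^^^^^^^^^^^
  File "fit.py", line 10, in draw
    q=(proj(cam,P)+.5-[win[0],win[1]])*SS-.5
       ~~~~^^^^^^^
  File "h.py", line 12, in proj
    c,f=cal(cam); Rm=np.array(c['rotation']).reshape(3,3) if np.size(c['rotation'])==9 else R.from_quat(c['rotation']).as_matrix()
        ~~~^^^^^
  File "h.py", line 9, in cal
    c=bot.get_calibration(cam); f=240/np.tan(np.radians(c['vfov'])/2)
ValueError: time passes only in moves, steps and waits

real	0m3.294s
user	0m2.829s
sys	0m0.124s
```

Cache the calibration.

```bash
python3 - <<'E'
s=open('h.py').read().replace("def cal(cam):","import functools\n@functools.cache\ndef cal(cam):")
open('h.py','w').write(s)
E
time python3 rackfit.py; time python3 castfit.py
```

```text
[ 0.44363461 -0.26081934  0.07      ] [ 0.4928366  -0.26701998  0.12      ] [ 0.44099456 -0.25873745  0.07      ] [ 0.44627466 -0.26290124  0.07      ]
-30 152.85938447261563 [ 0.4337 -0.2605  0.4806 -0.2671  0.5293 -0.2679 -0.0727]
-20 152.8568099401985 [ 0.4339 -0.2602  0.4806 -0.2668  0.5292 -0.2682 -0.0741]
-10 152.95377799174204 [ 0.4338 -0.2603  0.4806 -0.2671  0.5289 -0.2688 -0.0783]
0 152.87292755260805 [ 0.4339 -0.2603  0.4807 -0.2668  0.5291 -0.2682 -0.0712]
10 153.23296727162062 [ 0.4338 -0.2602  0.4805 -0.2671  0.5295 -0.2676 -0.0744]
20 152.92396092168485 [ 0.4336 -0.2605  0.4806 -0.2672  0.529  -0.2684 -0.0709]
30 193.44444571065253 [ 0.4342 -0.2585  0.4786 -0.2682  0.5287 -0.2675 -0.0695]
[ 0.43386145 -0.26018276  0.48058872 -0.26677142  0.52916287 -0.26821344
 -0.07412629] -4.247123345122389
0.04718948998085474 0.04859555470598699
[array([-0.0471,  0.0031]), array([0.0485, 0.0022])]
scene [20.3, 23.3, 39.2] [(538, 547), (185, 189), (355, 436)]
top [25.7, 18.7, 25.7] [(315, 278), (107, 125), (162, 177)]
[0.5285408  0.14213603 0.125     ] [0.52665047 0.12637308 0.125     ]
-30 277.81328023507535 [ 0.5014  0.1422 -0.0666 -0.1105]
-20 94.20643130409672 [ 0.5015  0.1419 -0.0386  0.0022]
-10 91.59569474710415 [ 0.5012  0.1421 -0.0626  0.0051]
0 92.46871807427354 [ 0.5015  0.142  -0.0531  0.0039]
10 91.66416148926977 [ 0.5013  0.1426 -0.0599  0.0046]
20 91.2996639584866 [ 0.5014  0.1425 -0.0696  0.0057]
30 328.1886344783352 [0.4992 0.1316 0.2589 0.0839]
[ 0.50138947  0.14253674 -0.0696229   0.00569005] -3.9890984349204515
scene [13.0, 52.2, 0.4] [(26, 96), (330, 279), (0, 14)]
top [6.5, 33.2, 0.3] [(20, 32), (265, 261), (0, 7)]
real	0m8.303s
user	0m8.921s
sys	0m0.088s

real	0m3.624s
user	0m4.201s
sys	0m0.120s
```

```bash
python3 - <<'E'
from fit import *
for z in (0,.012):
    a=atz('top',(261.8,300.8),z);b=atz('top',(314.9,285.7),z);print(z,a,b,np.linalg.norm(a-b),np.degrees(np.arctan2((a-b)[1],(a-b)[0]))-90)
x,y,yaw,_=np.load('cast.npy')
tiles=[]
for c,w in(('scene',(255,190,325,285)),('top',(245,235,320,310))):
    im=cv2.imread(f'pics/{c}0.png')[w[1]:w[3],w[0]:w[2]]; k=6
    im=cv2.resize(im,None,fx=k,fy=k,interpolation=cv2.INTER_CUBIC)
    def pl(P,col,cl=True):
        q=(proj(c,place(np.array(P),x,y,yaw,.027))+.5-[w[0],w[1]])*k
        cv2.polylines(im,[np.round(q).astype(int)],cl,col,1)
    M=lambda f,y_,h:(f*FR+y_*YY+h*UP)/1000
    for h0 in (0,):
        pl([M(-10,-22,80),M(-10,-22,108),M(-10,22,108),M(-10,22,80)],(0,0,255)); pl([M(-2,-22,80),M(-2,-22,108),M(-2,22,108),M(-2,22,80)],(255,0,255))
    pl([M(34,-36,55),M(34,36,55)],(0,255,255),False); pl([M(34,-120,55),M(34,-48,55)],(0,255,255),False)
    pl([M(0,-32,80),M(0,32,80),M(0,32,0),M(0,-32,0)],(0,165,255))
    for d in(0,17): pl([M(d-2,-106,80),M(d-2,-106,108),M(d-2,-62,108),M(d-2,-62,80)],(255,0,255))
    tiles.append(im)
H=max(t.shape[0] for t in tiles)
tiles=[cv2.copyMakeBorder(t,0,H-t.shape[0],0,0,0) for t in tiles]
o=np.hstack(tiles);print(o.shape);s=min(800/o.shape[1],600/o.shape[0],1);cv2.imwrite('pics/ov1.png',cv2.resize(o,None,fx=s,fy=s,interpolation=cv2.INTER_AREA))
E
```

```text
0 [0.43657328 0.18612107 0.        ] [0.43365375 0.01146873 0.        ] 0.17467674054800458 -0.9576816288020922
0.012 [0.43374975 0.18582645 0.012     ] [0.4308494  0.01232182 0.012     ] 0.17352886500782777 -0.9576816288021064
(570, 870, 3)
```

View pics/ov1.png

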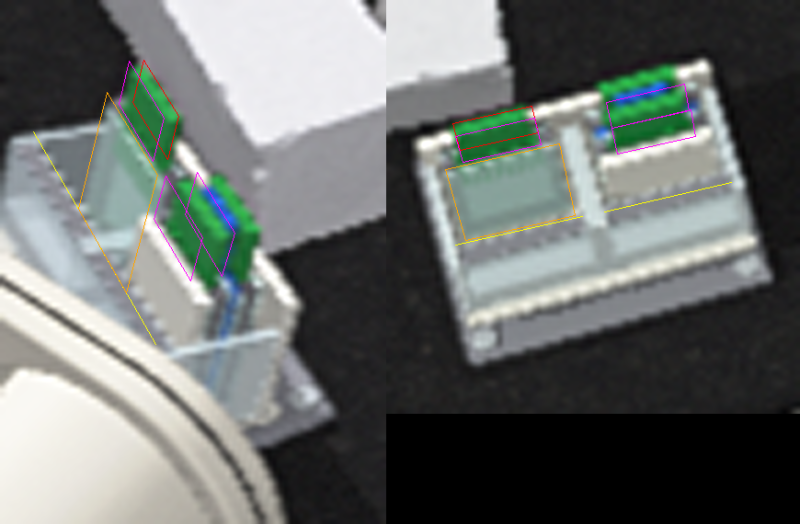

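```bash
python3 - <<'E'
from fit import *
im=cv2.imread('pics/top0.png').astype(float).mean(2)
def line(p,q,z,h=3,edge=False):
    pts=[]
    for u in range(int(p[0])+3,int(q[0])-2):
        v=p[1]+(q[1]-p[1])*(u-p[0])/(q[0]-p[0]); rows=np.arange(int(round(v))-h,int(round(v))+h+1); I=im[rows,u]
        if edge: w=np.maximum(I[:-1]-I[1:],0); r=(w*(rows[:-1]+.5)).sum()/w.sum()
        else: w=np.maximum(I-np.percentile(I,40),0); r=(w*rows).sum()/w.sum()
        pts.append(atz('top',(u,r),z)[:2])
    pts=np.array(pts)
    for _ in range(3):
        c=np.polyfit(pts[:,1],pts[:,0],1); e=pts[:,0]-np.polyval(c,pts[:,1]); pts=pts[abs(e)<2*e.std()+1e-9]
    print(z,'yaw',np.degrees(-np.arctan(c[0])).round(2),'resid mm',(e.std()*1e3).round(2),len(pts),'x at y=.1:',np.polyval(c,.1).round(4))
line((260.2,293),(311.9,279),.02); line((250.3,260.9),(303.7,246.8),.098)
line((261.8,300.8),(314.9,285.7),.01,edge=True)
E
```

```text
0.02 yaw -0.93 resid mm 0.26 37 x at y=.1: 0.4592
0.098 yaw -2.8 resid mm 1.65 42 x at y=.1: 0.5407
0.01 yaw -1.04 resid mm 0.31 45 x at y=.1: 0.4339
```

```bash
cat > castfit2.py <<'E'
from fit import *
wins={'scene':(262,195,312,245),'top':(250,240,305,270)}
ims={c:cv2.imread(f'pics/{c}0.png')[:,:,::-1] for c in wins}
split={'scene':287,'top':280}
def G(im,w):
    im=im[w[1]:w[3],w[0]:w[2]].astype(float)/255; r,g,b=im[...,0],im[...,1],im[...,2]
    return np.clip((g-np.maximum(r,b))/.2,0,1)
def run(full,cams,yaw):
    ob={}
    for c in cams:
        o=G(ims[c],wins[c]); col=np.arange(wins[c][0],wins[c][2])
        if c=='scene':
            rows=np.arange(wins[c][1],wins[c][3])[:,None]; m=(rows>(219)) if full else (rows<=219)
            m=m&(col>0) 
        else: m=(col>=split[c])==full
        ob[c]=o*m
    def items(p):
        L=((-10,-2,44,80,108,2),(0,5,60,0,80,9),(0,5,30,80,108,1),(5,17,64,0,80,9),(7,15,44,80,108,2)) if full else ((-10,-2,44,80,108,2),)
        return [(place(box(*l[:5]),p[0],p[1],yaw,.027),l[5]) for l in L]
    def cost(p): return sum(((render(items(p),c,wins[c],2)[1]-ob[c])**2).sum() for c in cams)
    p0=np.array([.5,.142]) if not full else np.array([.5,.058])
    r=minimize(cost,p0,method='Nelder-Mead',options=dict(initial_simplex=np.vstack([p0,p0+[.006,0],p0+[0,.006]]),xatol=1e-4))
    print(full,cams,np.round(r.x,4),round(r.fun,1),[(round(float(render(items(r.x),c,wins[c],2)[1].sum())),round(float(ob[c].sum()))) for c in cams])
for full in(False,True):
    for cams in(['scene'],['top'],['scene','top']): run(full,cams,-.0175)
E
python3 castfit2.py
```

```text
False ['scene'] [0.5007 0.1366] 7.7 [(127, 139)]
False ['top'] [0.5008 0.143 ] 12.8 [(108, 151)]
False ['scene', 'top'] [0.501  0.1402] 36.7 [(126, 139), (108, 151)]
True ['scene'] [0.4995 0.0526] 20.8 [(215, 220)]
True ['top'] [0.5    0.0593] 12.1 [(159, 173)]
True ['scene', 'top'] [0.5001 0.0568] 61.0 [(214, 220), (159, 173)]
```

```bash
cat > rackfit2.py <<'E'
exec(open('rackfit.py').read().split('s=(atz')[0])
W=dict(wins); p0=np.load('rack.npy')
def go(cams,yaw=None):
    global wins; wins={c:W[c] for c in cams}
    f=(lambda q:cost(np.r_[q,yaw])) if yaw is not None else cost
    q0=p0[:6] if yaw is not None else p0; n=len(q0)
    S=np.vstack([q0]+[q0+np.eye(n)[i]*(.004 if i<6 else .05) for i in range(n)])
    r=minimize(f,q0,method='Nelder-Mead',options=dict(initial_simplex=S,maxiter=1500,xatol=5e-5,fatol=1e-2))
    print(cams,round(r.fun,1),np.round(r.x,4))
go(['scene']);go(['top']);
for y in(-.12,-.07,-.02): go(['scene'],y);go(['top'],y)
E
python3 rackfit2.py
```

```text
['scene'] 67.2 [ 0.4335 -0.2617  0.4805 -0.268   0.5289 -0.2698 -0.0877]
['top'] 32.2 [ 0.4321 -0.2578  0.4798 -0.2643  0.5282 -0.2644 -0.0546]
['scene'] 72.3 [ 0.4337 -0.2614  0.4807 -0.2679  0.5292 -0.2699]
['top'] 39.9 [ 0.4324 -0.2569  0.4797 -0.2629  0.5277 -0.2642]
['scene'] 68.8 [ 0.4334 -0.262   0.4801 -0.2686  0.529  -0.2698]
['top'] 32.5 [ 0.4323 -0.2577  0.4798 -0.2639  0.528  -0.2641]
['scene'] 89.5 [ 0.4333 -0.2628  0.48   -0.2693  0.5286 -0.2699]
['top'] 33.3 [ 0.4323 -0.2579  0.48   -0.2649  0.5282 -0.264 ]
```

```bash
cat > plan.py <<'E'
from fit import *
# rack/bay poses: origin xyz, yaw
F=dict(sheet=(.433,-.260,.022,-.075),cass=(.480,-.266,.022,-.075),wedge=(.5287,-.268,.022,-.075),bay=(.5008,.140,.027,-.0175))
def goal(frame,up,front,y=0,tilt=15,dyaw=0):
    x,yy,z,yaw=F[frame] if isinstance(frame,str) else frame
    Rz=R.from_euler('z',yaw).as_matrix(); p=np.array([x,yy,z])+Rz@((up*UP+front*FR+y*YY)/1000)
    t=np.radians(tilt); U=np.array([np.sin(t),0,np.cos(t)]); Y=-YY; Z=-U
    return p,R.from_matrix(R.from_euler('z',dyaw).as_matrix()@Rz@np.c_[np.cross(Y,Z),Y,Z])
def rel(g,base=None):
    if base is None:
        o=bot.get_obs(); base=(o['eef_pos'],R.from_quat(o['tool_rot']))
    d=base[1].inv().apply(g[0]-base[0])*20; w=np.degrees((base[1].inv()*g[1]).as_rotvec())/5
    print(dict(zip(['dx','dy','dz','wx','wy','wz'],np.round(np.r_[d,w],3).tolist())),'p',np.round(g[0],4))
E
python3 - <<'E'
from plan import *
g=goal('sheet',154,2.5); rel(g); rel(goal('sheet',94,2.5),g)
E
```

```text
{'dx': 6.142, 'dy': -1.146, 'dz': 1.418, 'wx': 0.794, 'wy': -2.93, 'wz': 6.036} p [ 0.4703 -0.2628  0.1714]
{'dx': -0.0, 'dy': 0.0, 'dz': 1.2, 'wx': 0.0, 'wy': 0.0, 'wz': 0.0} p [ 0.4549 -0.2616  0.1134]
```

Call:
drive_tool(rows=[{"dx": 3, "dy": -0.6, "dz": 0.4, "wx": 0.4, "wy": -1.5, "wz": 3, "hand": 80}, {"dx": 3, "dy": -0.6, "dz": 0.4, "wx": 0.4, "wy": -1.5, "wz": 3, "hand": 80}, {"dx": 3, "dy": -0.6, "dz": 0.4, "wx": 0.4, "wy": -1.5, "wz": 3, "hand": 80}, {"dx": 6.14, "dy": -1.15, "dz": 1.42, "wx": 0.79, "wy": -2.93, "wz": 6.04, "hand": 70}, {"dx": 6.14, "dy": -1.15, "dz": 1.42, "wx": 0.79, "wy": -2.93, "wz": 6.04, "hand": 70}, {"dx": 6.14, "dy": -1.15, "dz": 1.42, "wx": 0.79, "wy": -2.93, "wz": 6.04, "hand": 70}, {"dx": 6.14, "dy": -1.15, "dz": 1.42, "wx": 0.79, "wy": -2.93, "wz": 6.04, "hand": 70}, {"dx": 6.14, "dy": -1.15, "dz": 1.42, "wx": 0.79, "wy": -2.93, "wz": 6.04, "hand": 60}, {"dx": 6.14, "dy": -1.15, "dz": 1.42, "wx": 0.79, "wy": -2.93, "wz": 6.04, "hand": 60}, {"dx": 6.14, "dy": -1.15, "dz": 1.42, "wx": 0.79, "wy": -2.93, "wz": 6.04, "hand": 60}])

```text
clock: 2.1
eef_pos: [0.4697, -0.2631, 0.1716]
tool_rot: [0.991, -0.038, -0.13, -0.005]
ft_force: [0.1, -1.7, 0.7]
grip_width: 0.0601
grasp_force: 0.0
```

```bash
cat > view.py <<'E'
from h import *
import sys
def view(name,ws,wt):
    t=[]
    for c,w in(('scene',ws),('top',wt)):
        im=snap(c,f'{name}_{c}.png')[w[1]:w[3],w[0]:w[2],::-1]
        k=min(400/im.shape[1],600/im.shape[0]); t.append(cv2.resize(im,None,fx=k,fy=k,interpolation=cv2.INTER_CUBIC))
    H=max(a.shape[0] for a in t); t=[cv2.copyMakeBorder(a,0,H-a.shape[0],0,0,0) for a in t]
    cv2.imwrite(f'pics/{name}.png',np.hstack(t)[:600,:800])
E
python3 - <<'E'
from view import *; from plan import *
view('v1',(290,260,410,410),(360,180,450,290))
rel(goal('sheet',154,2.5))
E
```

```text
{'dx': 0.02, 'dy': -0.02, 'dz': 0.009, 'wx': 0.005, 'wy': -0.011, 'wz': -0.029} p [ 0.4703 -0.2628  0.1714]
```

View pics/v1.png

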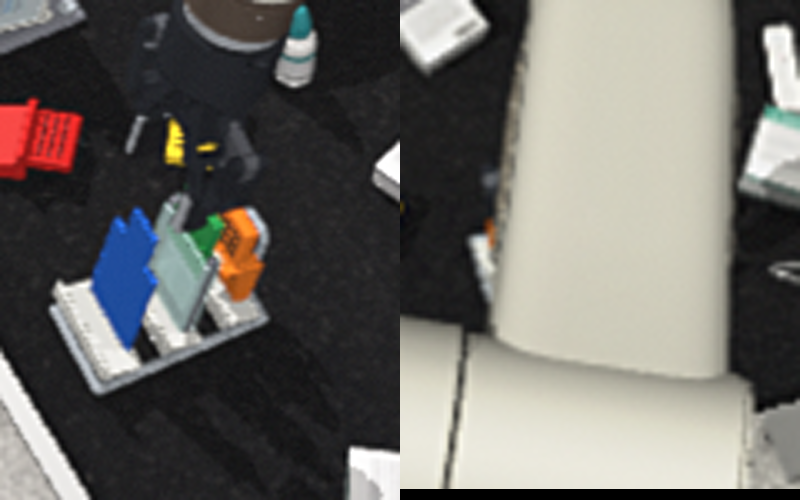

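```bash
python3 - <<'E'
from plan import *
o=bot.get_obs(); Rm=R.from_quat(o['tool_rot']); p=o['eef_pos']
for v in([0,0,0],[0,.03,.011],[0,-.03,.011],[0,0,-.062]): print(v,(proj('scene',p+Rm.apply(v))-[290,260])*3.333)
E
```

```text
[0, 0, 0] [[159.55882331 178.11291995]]
[0, 0.03, 0.011] [[175.21219064 222.48323827]]
[0, -0.03, 0.011] [[136.00053892 155.63067071]]
[0, 0, -0.062] [[184.19055151 116.73792492]]
```

Call:
drive_tool(rows=[{"dx": 0.02, "dy": -0.02, "dz": 0.5, "hand": 60}, {"dx": 0.02, "dy": -0.02, "dz": 0.9, "hand": 60}, {"dx": 0.02, "dy": -0.02, "dz": 1.1, "hand": 60}, {"dx": 0.02, "dy": -0.02, "dz": 1.2, "hand": 60}, {"dx": 0.02, "dy": -0.02, "dz": 1.2, "hand": 60}, {"dx": 0.02, "dy": -0.02, "dz": 1.2, "hand": 45}, {"dx": 0.02, "dy": -0.02, "dz": 1.2, "hand": 25}, {"dx": 0.02, "dy": -0.02, "dz": 1.2, "hand": 20}, {"dx": 0.02, "dy": -0.02, "dz": 1.2, "hand": 20}, {"dx": 0.02, "dy": -0.02, "dz": 1.2, "hand": 20}, {"dx": 0.02, "dy": -0.02, "dz": 1.2, "hand": 20}])

```text
invalid input at $.rows[0]: expected keys dx, dy, dz, wx, wy, wz, hand
```

Call:
drive_tool(rows=[{"dx": 0.02, "dy": -0.02, "dz": 0.5, "wx": 0, "wy": 0, "wz": 0, "hand": 60}, {"dx": 0.02, "dy": -0.02, "dz": 0.9, "wx": 0, "wy": 0, "wz": 0, "hand": 60}, {"dx": 0.02, "dy": -0.02, "dz": 1.1, "wx": 0, "wy": 0, "wz": 0, "hand": 60}, {"dx": 0.02, "dy": -0.02, "dz": 1.2, "wx": 0, "wy": 0, "wz": 0, "hand": 60}, {"dx": 0.02, "dy": -0.02, "dz": 1.2, "wx": 0, "wy": 0, "wz": 0, "hand": 60}, {"dx": 0.02, "dy": -0.02, "dz": 1.2, "wx": 0, "wy": 0, "wz": 0, "hand": 45}, {"dx": 0.02, "dy": -0.02, "dz": 1.2, "wx": 0, "wy": 0, "wz": 0, "hand": 25}, {"dx": 0.02, "dy": -0.02, "dz": 1.2, "wx": 0, "wy": 0, "wz": 0, "hand": 20}, {"dx": 0.02, "dy": -0.02, "dz": 1.2, "wx": 0, "wy": 0, "wz": 0, "hand": 20}, {"dx": 0.02, "dy": -0.02, "dz": 1.2, "wx": 0, "wy": 0, "wz": 0, "hand": 20}, {"dx": 0.02, "dy": -0.02, "dz": 1.2, "wx": 0, "wy": 0, "wz": 0, "hand": 20}])

```text
clock: 3.3
eef_pos: [0.4566, -0.2609, 0.1141]
tool_rot: [0.991, -0.037, -0.129, -0.004]
ft_force: [1.8, 0.0, 5.8]
grip_width: 0.0281
grasp_force: 59.3
```

Call:
drive_tool(rows=[{"dx": 0, "dy": 0, "dz": -0.3, "wx": 0, "wy": 0, "wz": 0, "hand": 20}, {"dx": 0, "dy": 0, "dz": -1, "wx": 0, "wy": 0, "wz": 0, "hand": 20}, {"dx": 0, "dy": 0, "dz": -2, "wx": 0, "wy": 0, "wz": 0, "hand": 20}, {"dx": 0, "dy": 0, "dz": -3, "wx": 0, "wy": 0, "wz": 0, "hand": 20}, {"dx": 0, "dy": 0, "dz": -3, "wx": 0, "wy": 0, "wz": 0, "hand": 20}, {"dx": 0, "dy": 0, "dz": -3, "wx": 0, "wy": 0, "wz": 0, "hand": 20}])

```text
clock: 3.9
eef_pos: [0.4954, -0.2636, 0.259]
tool_rot: [0.991, -0.037, -0.129, -0.004]
ft_force: [-0.4, -0.1, -1.5]
grip_width: 0.0282
grasp_force: 59.2
```

```bash
python3 - <<'E'
from plan import *
o=bot.get_obs();print(o['eef_pos'],o['ft_force'])
for f in(30,10): rel(goal('bay',94+110,2.5+f))
E
```

```text
[ 0.49544428 -0.26362775  0.25895941] [-0.41366448 -0.14855808 -1.49318986]
{'dx': 0.065, 'dy': -8.083, 'dz': 0.519, 'wx': -0.153, 'wy': -0.035, 'wz': -0.64} p [0.5222 0.1396 0.2325]
{'dx': 0.464, 'dy': -8.106, 'dz': 0.52, 'wx': -0.153, 'wy': -0.035, 'wz': -0.64} p [0.5415 0.1393 0.2273]
```

Call:
drive_tool(rows=[{"dx": 0.1, "dy": -3, "dz": 0, "wx": 0, "wy": 0, "wz": -0.2, "hand": 20}, {"dx": 0.2, "dy": -5, "dz": 0, "wx": 0, "wy": 0, "wz": -0.3, "hand": 20}, {"dx": 0.3, "dy": -7, "dz": 0, "wx": -0.15, "wy": -0.03, "wz": -0.6, "hand": 20}, {"dx": 0.46, "dy": -8.1, "dz": 0, "wx": -0.15, "wy": -0.03, "wz": -0.64, "hand": 20}, {"dx": 0.46, "dy": -8.1, "dz": 0, "wx": -0.15, "wy": -0.03, "wz": -0.64, "hand": 20}, {"dx": 0.46, "dy": -8.1, "dz": 0, "wx": -0.15, "wy": -0.03, "wz": -0.64, "hand": 20}, {"dx": 0.46, "dy": -8.1, "dz": 0, "wx": -0.15, "wy": -0.03, "wz": -0.64, "hand": 20}, {"dx": 0.46, "dy": -8.1, "dz": 0, "wx": -0.15, "wy": -0.03, "wz": -0.64, "hand": 20}, {"dx": 0.46, "dy": -8.1, "dz": 0, "wx": -0.15, "wy": -0.03, "wz": -0.64, "hand": 20}, {"dx": 0.46, "dy": -8.1, "dz": 0, "wx": -0.15, "wy": -0.03, "wz": -0.64, "hand": 20}, {"dx": 0.46, "dy": -8.1, "dz": 0, "wx": -0.15, "wy": -0.03, "wz": -0.64, "hand": 20}])

```text
clock: 5.0
eef_pos: [0.5522, 0.057, 0.2516]
tool_rot: [0.99, 0.031, -0.134, -0.026]
ft_force: [0.3, 0.4, -1.2]
grip_width: 0.0287
grasp_force: 59.3
```

```bash
python3 - <<'E'
from view import *; from plan import *
o=bot.get_obs();print(o['eef_pos'])
view('v2',(230,160,350,290),(220,210,330,320))
E
```

```text
[0.55222662 0.05702263 0.25164282]
```

View pics/v2.png

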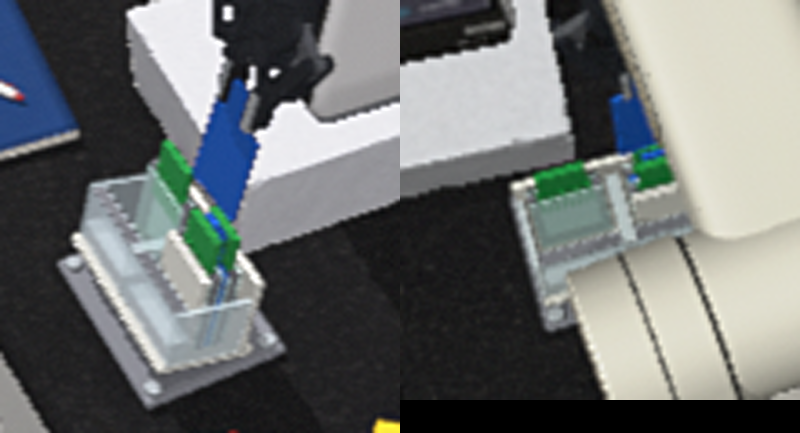

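```bash
python3 - <<'E'
from plan import *
print(atz('top',(250,217),.06),atz('top',(250,217),.2))
for f in(30,10): rel(goal('bay',94+120,2.5+f))
# base corners seen in scene v2 (3.333x): left, front, right
for uv in((60,262),(152,408),(285,350)): print(atz('scene',(230+uv[0]/3.333,160+uv[1]/3.333),.005))
E
```

```text
[0.69657951 0.14718542 0.06      ] [0.64190819 0.14671779 0.2       ]
{'dx': -0.362, 'dy': -1.661, 'dz': 0.407, 'wx': -0.454, 'wy': 0.091, 'wz': 0.979} p [0.5248 0.1396 0.2421]
{'dx': 0.037, 'dy': -1.627, 'dz': 0.403, 'wx': -0.454, 'wy': 0.091, 'wz': 0.979} p [0.5441 0.1392 0.2369]
[0.44052636 0.18300061 0.005     ]
[0.43822531 0.00252396 0.005     ]
[0.56157976 0.00288708 0.005     ]
```

Call:
drive_tool(rows=[{"dx": -0.1, "dy": -1, "dz": 0.1, "wx": -0.2, "wy": 0.05, "wz": 0.5, "hand": 20}, {"dx": -0.1, "dy": -1.6, "dz": 0.3, "wx": -0.45, "wy": 0.09, "wz": 0.98, "hand": 20}, {"dx": -0.1, "dy": -1.6, "dz": 0.4, "wx": -0.45, "wy": 0.09, "wz": 0.98, "hand": 20}, {"dx": -0.1, "dy": -1.6, "dz": 0.4, "wx": -0.45, "wy": 0.09, "wz": 0.98, "hand": 20}, {"dx": -0.1, "dy": -1.6, "dz": 0.4, "wx": -0.45, "wy": 0.09, "wz": 0.98, "hand": 20}])

```text
clock: 5.6
eef_pos: [0.5431, 0.0613, 0.2388]
tool_rot: [0.99, 0.035, -0.133, -0.027]
ft_force: [0.6, -0.2, -0.7]
grip_width: 0.0276
grasp_force: 59.3
```

```bash
cat > hand.py <<'E'
from view import *; from plan import *
def handfit(fn,kind,up,front,win,cam='scene',col='blue',rmax=None,draw_=True):
    o=bot.get_obs(); Rt=R.from_quat(o['tool_rot']).as_matrix()
    # lean frame axes in world from tool: up=-z, width=-y, front=-x
    A=np.c_[-Rt[:,0],-Rt[:,1],-Rt[:,2]]
    B=np.c_[FR,YY,UP]
    k={'blue':1,'green':2,'orange':3}[col]
    im=cv2.imread(f'pics/{fn}_{cam}.png')[:,:,::-1]; ob=soft(im,win)[col]
    m=np.ones_like(ob); 
    if rmax: m[rmax-win[1]:]=0
    def items(d): # d: front, y, up shift in mm, plus roll about front, 
        its=[]
        rot=R.from_rotvec(A[:,0]*d[3]).as_matrix()
        for P,c in parts(kind):
            q=(P@B)-np.array([front-d[0],-d[1],up-d[2]])/1e3
            its.append((o['eef_pos']+(q@A.T)@rot.T,c))
        return its
    return ob,m,items,o
E
python3 - <<'E'
from hand import *
o=bot.get_obs();print(o['eef_pos'],o['tool_rot'])
rel(goal('bay',214,17.5))
view('v3',(250,150,330,250),(220,210,330,320))
W=(260,160,320,225)
ob,m,items,o=handfit('v3','sheet',94,2.5,W,rmax=None)
g=soft(cv2.imread('pics/v3_scene.png')[:,:,::-1],W)['green']
for d in([0,0,0,0],[0,5,0,0],[0,-5,0,0]):
    r=render(items(d),'scene',W,1)[0]; print(d,((r-ob)**2*m).sum(),r.sum(),ob.sum())
E
```

```text
[0.54309271 0.06131509 0.23884366] [ 0.99007648  0.03452363 -0.13345265 -0.02733244]
{'dx': 0.048, 'dy': -1.558, 'dz': 0.102, 'wx': -0.466, 'wy': 0.077, 'wz': 1.06} p [0.5393 0.1393 0.2382]
[0, 0, 0, 0] 111.61598395677203 515.7344 493.9607843137254
[0, 5, 0, 0] 157.52704222773667 518.03125 493.9607843137254
[0, -5, 0, 0] 101.13671881321461 511.35938 493.9607843137254
```

View pics/v3.png

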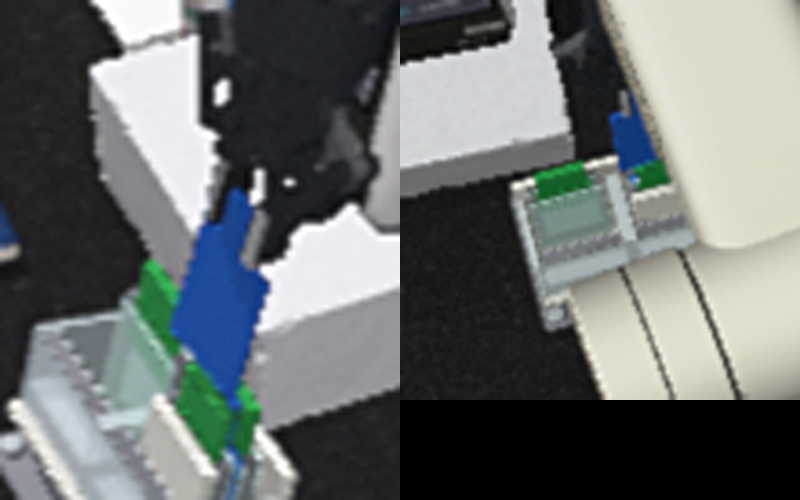

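```bash
python3 - <<'E'
from plan import *
o=bot.get_obs();print(np.round(o['joint_pos'],3),o['ft_force'],o['ft_torque'])
E
```

```text
[0.077 0.556 0.43  1.71  0.066 3.141] [ 0.05834    -0.7713214  -0.50043633] [ 0.01501538 -0.27109035 -0.01473547]
```

```bash
python3 - <<'E'
from plan import *
q=R.from_quat(np.array([0.991,-0.037,-0.129,-0.004])/np.linalg.norm([0.991,-0.037,-0.129,-0.004]))
g0=goal('sheet',94,2.5); print(np.degrees((g0[1].inv()*q).as_rotvec()))
a=(np.array([.4954,-.2636,.259]),g0[1]); rel(a); rel((np.array([.4566,-.2609,.1141]),g0[1]),a)
E
```

```text
[-0.09802424  0.17032298 -0.00787549]
{'dx': -1.52, 'dy': 6.391, 'dz': -0.421, 'wx': -0.295, 'wy': 0.09, 'wz': 1.696} p [ 0.4954 -0.2636  0.259 ]
{'dx': -0.001, 'dy': 0.004, 'dz': 3.001, 'wx': 0.0, 'wy': 0.0, 'wz': 0.0} p [ 0.4566 -0.2609  0.1141]
```

Call:
drive_tool(rows=[{"dx": -0.2, "dy": 0.5, "dz": -0.5, "wx": 0, "wy": 0, "wz": 0.3, "hand": 20}, {"dx": -0.8, "dy": 3, "dz": -0.5, "wx": -0.2, "wy": 0.05, "wz": 1, "hand": 20}, {"dx": -1.5, "dy": 6.4, "dz": -0.45, "wx": -0.3, "wy": 0.09, "wz": 1.7, "hand": 20}, {"dx": -1.5, "dy": 6.4, "dz": -0.45, "wx": -0.3, "wy": 0.09, "wz": 1.7, "hand": 20}, {"dx": -1.5, "dy": 6.4, "dz": -0.45, "wx": -0.3, "wy": 0.09, "wz": 1.7, "hand": 20}, {"dx": -1.5, "dy": 6.4, "dz": -0.45, "wx": -0.3, "wy": 0.09, "wz": 1.7, "hand": 20}, {"dx": -1.5, "dy": 6.4, "dz": -0.45, "wx": -0.3, "wy": 0.09, "wz": 1.7, "hand": 20}, {"dx": -1.5, "dy": 6.4, "dz": -0.45, "wx": -0.3, "wy": 0.09, "wz": 1.7, "hand": 20}, {"dx": -1.5, "dy": 6.4, "dz": -0.45, "wx": -0.3, "wy": 0.09, "wz": 1.7, "hand": 20}, {"dx": -1.5, "dy": 6.4, "dz": -0.45, "wx": -0.3, "wy": 0.09, "wz": 1.7, "hand": 20}])

```text
clock: 6.7
eef_pos: [0.4972, -0.2631, 0.2601]
tool_rot: [0.991, -0.037, -0.13, -0.005]
ft_force: [1.3, 0.1, 0.1]
grip_width: 0.0278
grasp_force: 59.4
```

```bash
python3 - <<'E'
from plan import *
g0=goal('sheet',94,2.5); rel((np.array([.4954,-.2636,.259]),g0[1])); rel((np.array([.4566,-.2609,.1141]),g0[1]));print(np.round(bot.get_obs()['joint_pos'],3))
E
```

```text
{'dx': -0.028, 'dy': 0.013, 'dz': 0.031, 'wx': 0.001, 'wy': -0.002, 'wz': 0.008} p [ 0.4954 -0.2636  0.259 ]
{'dx': -0.029, 'dy': 0.017, 'dz': 3.032, 'wx': 0.001, 'wy': -0.002, 'wz': 0.008} p [ 0.4566 -0.2609  0.1141]
[-0.439  0.57   0.511  1.757 -0.092  2.789]
```

Call:
drive_tool(rows=[{"dx": -0.03, "dy": 0.02, "dz": 1, "wx": 0, "wy": 0, "wz": 0, "hand": 20}, {"dx": -0.03, "dy": 0.02, "dz": 1.8, "wx": 0, "wy": 0, "wz": 0, "hand": 20}, {"dx": -0.03, "dy": 0.02, "dz": 2.4, "wx": 0, "wy": 0, "wz": 0, "hand": 20}, {"dx": -0.03, "dy": 0.02, "dz": 2.8, "wx": 0, "wy": 0, "wz": 0, "hand": 20}, {"dx": -0.03, "dy": 0.02, "dz": 2.95, "wx": 0, "wy": 0, "wz": 0, "hand": 20}, {"dx": -0.03, "dy": 0.02, "dz": 3, "wx": 0, "wy": 0, "wz": 0, "hand": 20}, {"dx": -0.03, "dy": 0.02, "dz": 3, "wx": 0, "wy": 0, "wz": 0, "hand": 20}, {"dx": -0.03, "dy": 0.02, "dz": 3, "wx": 0, "wy": 0, "wz": 0, "hand": 34}, {"dx": -0.03, "dy": 0.02, "dz": 3, "wx": 0, "wy": 0, "wz": 0, "hand": 45}, {"dx": -0.03, "dy": 0.02, "dz": 3, "wx": 0, "wy": 0, "wz": 0, "hand": 60}, {"dx": -0.03, "dy": 0.02, "dz": 3, "wx": 0, "wy": 0, "wz": 0, "hand": 60}, {"dx": -0.03, "dy": 0.02, "dz": 2.2, "wx": 0, "wy": 0, "wz": 0, "hand": 60}, {"dx": -0.03, "dy": 0.02, "dz": 1.4, "wx": 0, "wy": 0, "wz": 0, "hand": 60}, {"dx": -0.03, "dy": 0.02, "dz": 1.4, "wx": 0, "wy": 0, "wz": 0, "hand": 60}])

```text
clock: 8.1
eef_pos: [0.4809, -0.2648, 0.1983]
tool_rot: [0.991, -0.037, -0.125, -0.002]
ft_force: [0.8, 0.2, -0.3]
grip_width: 0.06
grasp_force: 0.0
```

Call:
drive_tool(rows=[{"dx": 0, "dy": 0, "dz": 0, "wx": 0, "wy": 0, "wz": -1.7, "hand": 60}, {"dx": 0, "dy": 0, "dz": 0, "wx": 0, "wy": 0, "wz": -3.4, "hand": 60}, {"dx": 0, "dy": 0, "dz": 0, "wx": 0, "wy": 0, "wz": -5.1, "hand": 60}, {"dx": 0, "dy": 0, "dz": 0, "wx": 0, "wy": 0, "wz": -6.8, "hand": 60}, {"dx": 0, "dy": 0, "dz": 0, "wx": 0, "wy": 0, "wz": -8.5, "hand": 60}, {"dx": 0, "dy": 0, "dz": 0, "wx": 0, "wy": 0, "wz": -10.2, "hand": 60}, {"dx": 0, "dy": 0, "dz": 0, "wx": 0, "wy": 0, "wz": -11.9, "hand": 60}, {"dx": 0, "dy": 0, "dz": 0, "wx": 0, "wy": 0, "wz": -13.6, "hand": 60}, {"dx": 0, "dy": 0, "dz": 0, "wx": 0, "wy": 0, "wz": -15.3, "hand": 60}, {"dx": 0, "dy": 0, "dz": 0, "wx": 0, "wy": 0, "wz": -17, "hand": 60}, {"dx": 0, "dy": 0, "dz": 0, "wx": 0, "wy": 0, "wz": -18.7, "hand": 60}, {"dx": 0, "dy": 0, "dz": 0, "wx": 0, "wy": 0, "wz": -20.4, "hand": 60}, {"dx": 0, "dy": 0, "dz": 0, "wx": 0, "wy": 0, "wz": -22.1, "hand": 60}, {"dx": 0, "dy": 0, "dz": 0, "wx": 0, "wy": 0, "wz": -23.8, "hand": 60}, {"dx": 0, "dy": 0, "dz": 0, "wx": 0, "wy": 0, "wz": -25.5, "hand": 60}, {"dx": 0, "dy": 0, "dz": 0, "wx": 0, "wy": 0, "wz": -27.2, "hand": 60}, {"dx": 0, "dy": 0, "dz": 0, "wx": 0, "wy": 0, "wz": -28.9, "hand": 60}, {"dx": 0, "dy": 0, "dz": 0, "wx": 0, "wy": 0, "wz": -30.6, "hand": 60}, {"dx": 0, "dy": 0, "dz": 0, "wx": 0, "wy": 0, "wz": -32.3, "hand": 60}, {"dx": 0, "dy": 0, "dz": 0, "wx": 0, "wy": 0, "wz": -34, "hand": 60}])

```text
clock: 10.1
eef_pos: [0.4772, -0.2634, 0.1925]
tool_rot: [0.12, 0.984, -0.006, -0.131]
ft_force: [0.6, -0.2, -0.1]
grip_width: 0.0602
grasp_force: 0.0
```

```bash
sed -i 's/Y=-YY; Z=-U/Y=YY; Z=-U/' plan.py; python3 - <<'E'
from plan import *
print(np.round(bot.get_obs()['joint_pos'],3))
g=goal('sheet',154,2.5); rel(g);rel(goal('sheet',94,2.5))
from view import *
view('v4',(290,290,400,400),(360,180,450,290))
# refit sheet in rack with scene only
exec(open('rackfit.py').read().split('s=(atz')[0].replace("pics/{c}0.png","pics/v4_{c}.png"))
p0=np.load('rack.npy'); wins={'scene':(305,330,345,395)}; obs={c:soft(ims[c],wins[c]) for c in wins}
def cost1(q):
    r=render([(place(P,q[0],q[1],q[2],.022),c) for P,c in parts('sheet')],'scene',wins['scene'],1)[0]
    return ((r-obs['scene']['blue'])**2).sum()
r=minimize(cost1,[p0[0],p0[1],-.08],method='Nelder-Mead'); print(r.x,r.fun)
E
```

```text
[-0.453  0.55   0.303  1.568 -0.096 -0.198]
{'dx': 0.024, 'dy': -0.002, 'dz': 0.442, 'wx': -0.004, 'wy': -0.003, 'wz': -1.93} p [ 0.4703 -0.2628  0.1714]
{'dx': 0.023, 'dy': -0.002, 'dz': 1.642, 'wx': -0.004, 'wy': -0.003, 'wz': -1.93} p [ 0.4549 -0.2616  0.1134]
[ 0.43335161 -0.26331869 -0.08277333] 10.032073502654729
```

View pics/v4.png

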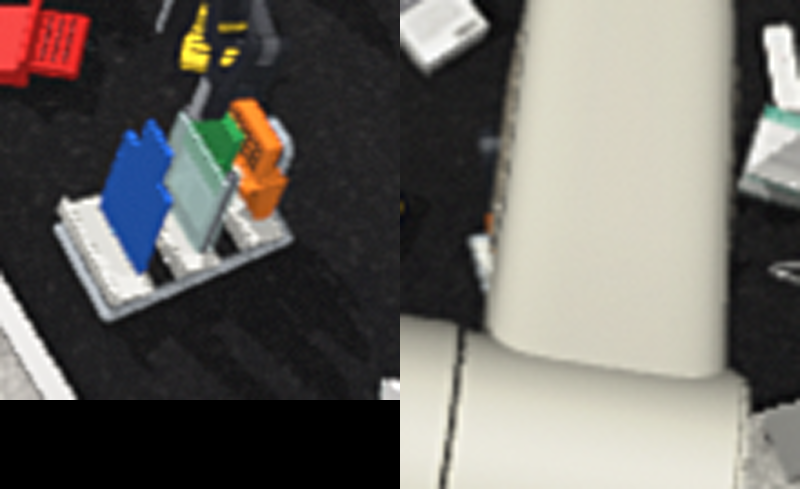

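Call:
drive_tool(rows=[{"dx": 0.02, "dy": 0, "dz": 0.3, "wx": 0, "wy": 0, "wz": -1, "hand": 60}, {"dx": 0.02, "dy": 0, "dz": 0.5, "wx": 0, "wy": 0, "wz": -1.93, "hand": 60}, {"dx": 0.02, "dy": 0, "dz": 1.1, "wx": 0, "wy": 0, "wz": -1.93, "hand": 60}, {"dx": 0.02, "dy": 0, "dz": 1.5, "wx": 0, "wy": 0, "wz": -1.93, "hand": 60}, {"dx": 0.02, "dy": 0, "dz": 1.64, "wx": 0, "wy": 0, "wz": -1.93, "hand": 60}, {"dx": 0.02, "dy": 0, "dz": 1.64, "wx": 0, "wy": 0, "wz": -1.93, "hand": 50}, {"dx": 0.02, "dy": 0, "dz": 1.64, "wx": 0, "wy": 0, "wz": -1.93, "hand": 35}, {"dx": 0.02, "dy": 0, "dz": 1.64, "wx": 0, "wy": 0, "wz": -1.93, "hand": 20}, {"dx": 0.02, "dy": 0, "dz": 1.64, "wx": 0, "wy": 0, "wz": -1.93, "hand": 20}, {"dx": 0.02, "dy": 0, "dz": 1.64, "wx": 0, "wy": 0, "wz": -1.93, "hand": 20}, {"dx": 0.02, "dy": 0, "dz": 1.64, "wx": 0, "wy": 0, "wz": -1.93, "hand": 20}, {"dx": 0.02, "dy": 0, "dz": 1.2, "wx": 0, "wy": 0, "wz": -1.93, "hand": 20}, {"dx": 0.02, "dy": 0, "dz": 0.2, "wx": 0, "wy": 0, "wz": -1.93, "hand": 20}, {"dx": 0.02, "dy": 0, "dz": -0.8, "wx": 0, "wy": 0, "wz": -1.93, "hand": 20}, {"dx": 0.02, "dy": 0, "dz": -1.36, "wx": 0, "wy": 0, "wz": -1.93, "hand": 20}, {"dx": 0.02, "dy": 0, "dz": -1.36, "wx": 0, "wy": 0, "wz": -1.93, "hand": 20}, {"dx": 0.02, "dy": 0, "dz": -1.36, "wx": 0, "wy": 0, "wz": -1.93, "hand": 20}])

```text
clock: 11.9
eef_pos: [0.4942, -0.2644, 0.2586]
tool_rot: [0.04, 0.991, 0.004, -0.13]
ft_force: [0.6, 0.2, -0.8]
grip_width: 0.028
grasp_force: 59.3
```

```bash
sed -i 's/bay=(.5008,.140,/bay=(.5008,.1405,/' plan.py; python3 - <<'E'
from plan import *
rel(goal('bay',94+140,17.5)); g=goal('bay',234,17.5); rel(goal('bay',94+60,17.5),g)
E
```

```text
{'dx': -0.339, 'dy': 8.137, 'dz': -0.088, 'wx': 0.161, 'wy': 0.007, 'wz': -0.704} p [0.5445 0.1397 0.2576]
{'dx': -0.0, 'dy': 0.0, 'dz': 1.6, 'wx': 0.0, 'wy': 0.0, 'wz': 0.0} p [0.5238 0.1401 0.1803]
```

Call:
drive_tool(rows=[{"dx": -0.1, "dy": 1, "dz": -0.1, "wx": 0.02, "wy": 0, "wz": -0.1, "hand": 20}, {"dx": -0.1, "dy": 2, "dz": -0.1, "wx": 0.04, "wy": 0, "wz": -0.2, "hand": 20}, {"dx": -0.15, "dy": 3, "dz": -0.1, "wx": 0.06, "wy": 0, "wz": -0.3, "hand": 20}, {"dx": -0.2, "dy": 4, "dz": -0.1, "wx": 0.08, "wy": 0, "wz": -0.4, "hand": 20}, {"dx": -0.25, "dy": 5, "dz": -0.1, "wx": 0.1, "wy": 0, "wz": -0.5, "hand": 20}, {"dx": -0.3, "dy": 6, "dz": -0.1, "wx": 0.12, "wy": 0, "wz": -0.6, "hand": 20}, {"dx": -0.34, "dy": 7, "dz": -0.1, "wx": 0.14, "wy": 0, "wz": -0.7, "hand": 20}, {"dx": -0.34, "dy": 7.7, "dz": -0.1, "wx": 0.16, "wy": 0, "wz": -0.7, "hand": 20}, {"dx": -0.34, "dy": 8.13, "dz": -0.1, "wx": 0.16, "wy": 0, "wz": -0.7, "hand": 20}, {"dx": -0.34, "dy": 8.13, "dz": -0.1, "wx": 0.16, "wy": 0, "wz": -0.7, "hand": 20}, {"dx": -0.34, "dy": 8.13, "dz": -0.1, "wx": 0.16, "wy": 0, "wz": -0.7, "hand": 20}])

```text
clock: 13.0
eef_pos: [0.5433, 0.1393, 0.2564]
tool_rot: [0.008, 0.991, 0.0, -0.132]
ft_force: [-0.4, -0.0, -0.1]
grip_width: 0.0284
grasp_force: 59.3
```

```bash
python3 - <<'E'
from hand import *
rel(goal('bay',94+60,17.5)); print(np.round(bot.get_obs()['joint_pos'],3))
view('v5',(250,150,330,270),(230,215,300,310))
E
```

```text
{'dx': -0.022, 'dy': 0.012, 'dz': 1.573, 'wx': -0.016, 'wy': -0.045, 'wz': 0.003} p [0.5238 0.1401 0.1803]
[0.219 0.58  0.517 1.767 0.06  0.229]
```

View pics/v5.png

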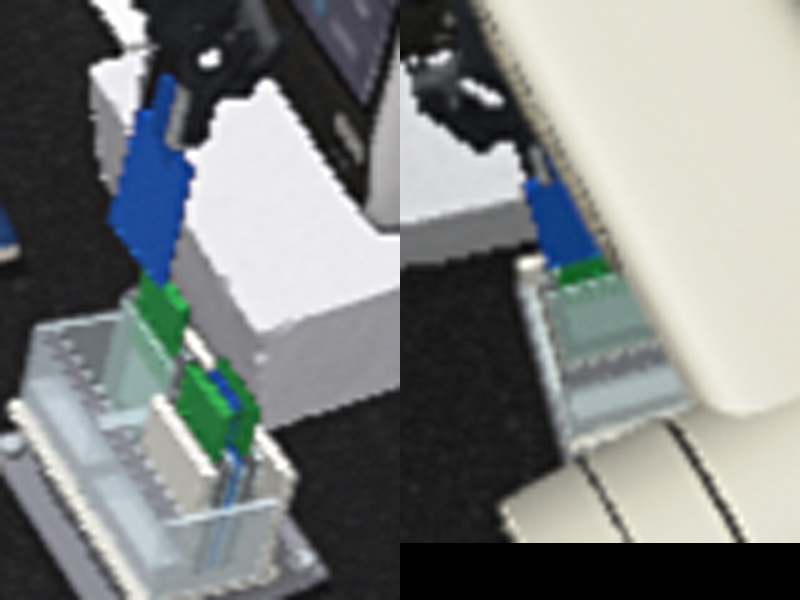

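```bash
python3 - <<'E'
from hand import *
for cam,W,cut in(('scene',(266,160,296,207),None),('top',(250,240,268,266),None)):
    ob,m,items,o=handfit('v5','sheet',94,2.5,W,cam=cam)
    im=cv2.imread(f'pics/v5_{cam}.png')[:,:,::-1][W[1]:W[3],W[0]:W[2]].astype(int)
    if cam=='top': # trust only left & bottom part: mask out arm (bright) pixels and beyond
        m=(im.max(2)<150)|(ob>.3); m&=np.arange(W[0],W[2])[None,:]<262
    f=lambda d:((render(items([d[0],d[1],0,d[2] if cam=='scene' else 0]),cam,W,1)[0]-ob)**2*m).sum()
    r=minimize(f,[0,0,0],method='Nelder-Mead',options=dict(initial_simplex=[[0,0,0],[5,0,0],[0,5,0],[0,0,.05]]));print(cam,np.round(r.x,3),r.fun,f([0,0,0]))
E
```

```text
scene [-7.527 10.901 -0.046] 55.577518206654595 111.80148816573198
top [-4.601  1.793  0.018] 32.49887834461297 42.99017408165779
```

```bash
sed -i 's/A=np.c_\[-Rt\[:,0\],-Rt\[:,1\],-Rt\[:,2\]\]/A=np.c_[Rt[:,0],Rt[:,1],-Rt[:,2]]/' hand.py; python3 - <<'E'
from hand import *
for cam,W,cut in(('scene',(266,160,296,207),None),('top',(250,240,268,266),None)):
    ob,m,items,o=handfit('v5','sheet',94,2.5,W,cam=cam)
    im=cv2.imread(f'pics/v5_{cam}.png')[:,:,::-1][W[1]:W[3],W[0]:W[2]].astype(int)
    if cam=='top': m=((im.max(2)<150)|(ob>.3))&(np.arange(W[0],W[2])[None,:]<262)
    for up in(-6,-3,0,3):
        f=lambda d:((render(items([d[0],d[1],up,d[2] if cam=='scene' else 0]),cam,W,1)[0]-ob)**2*m).sum()
        r=minimize(f,[0,0,0],method='Nelder-Mead',options=dict(initial_simplex=[[0,0,0],[5,0,0],[0,5,0],[0,0,.05]]));print(cam,up,np.round(r.x,3),r.fun.round(1),f([0,0,0]).round(1))
E
```

```text
scene -6 [ 2.296 -3.469  0.034] 53.4 68.2
scene -3 [ 4.637 -7.896  0.021] 54.4 88.0
scene 0 [  7.569 -10.93    0.044] 55.5 111.8
scene 3 [  9.893 -14.817   0.034] 56.3 135.5
top -6 [ 0.694 -1.546  0.007] 32.5 35.7
top -3 [ 2.608 -1.736 -0.005] 32.5 38.7
top 0 [ 4.43  -1.761 -0.021] 32.4 43.0
top 3 [ 6.442 -1.925 -0.024] 32.4 47.2
```

Call:
drive_tool(rows=[{"dx": -0.12, "dy": 0.01, "dz": 0.6, "wx": 0, "wy": -0.04, "wz": 0, "hand": 20}, {"dx": -0.12, "dy": 0.01, "dz": 1.1, "wx": 0, "wy": -0.04, "wz": 0, "hand": 20}, {"dx": -0.12, "dy": 0.01, "dz": 1.4, "wx": 0, "wy": -0.04, "wz": 0, "hand": 20}, {"dx": -0.12, "dy": 0.01, "dz": 1.6, "wx": 0, "wy": -0.04, "wz": 0, "hand": 20}, {"dx": -0.12, "dy": 0.01, "dz": 1.8, "wx": 0, "wy": -0.04, "wz": 0, "hand": 20}, {"dx": -0.12, "dy": 0.01, "dz": 1.9, "wx": 0, "wy": -0.04, "wz": 0, "hand": 20}])

```text
clock: 13.7
eef_pos: [0.5254, 0.1395, 0.1646]
tool_rot: [0.009, 0.992, 0.001, -0.129]
ft_force: [0.4, -0.8, -0.3]
grip_width: 0.0283
grasp_force: 59.4
```

Call:
drive_tool(rows=[{"dx": 0, "dy": 0, "dz": 0.15, "wx": 0, "wy": 0, "wz": 0, "hand": 20}, {"dx": 0, "dy": 0, "dz": 0.3, "wx": 0, "wy": 0, "wz": 0, "hand": 20}, {"dx": 0, "dy": 0, "dz": 0.4, "wx": 0, "wy": 0, "wz": 0, "hand": 20}, {"dx": 0, "dy": 0, "dz": 0.5, "wx": 0, "wy": 0, "wz": 0, "hand": 20}, {"dx": 0, "dy": 0, "dz": 0.6, "wx": 0, "wy": 0, "wz": 0, "hand": 20}])

```text
clock: 14.2
eef_pos: [0.518, 0.1405, 0.1358]
tool_rot: [0.009, 0.992, 0.001, -0.129]
ft_force: [0.7, 1.0, -0.5]
grip_width: 0.0282
grasp_force: 59.4
```

```bash
python3 - <<'E'
from hand import *
rel(goal('bay',94,12.5)); o=bot.get_obs(); print(o['ft_force'],o['eef_pos'])
view('v6',(250,150,330,270),(230,215,300,310))
E
```

```text
{'dx': 0.019, 'dy': -0.005, 'dz': 0.311, 'wx': 0.004, 'wy': 0.044, 'wz': -0.003} p [0.5131 0.1403 0.121 ]
[ 0.71249633  0.95865289 -0.51417236] [0.5179592  0.14046495 0.13580672]
```

View pics/v6.png

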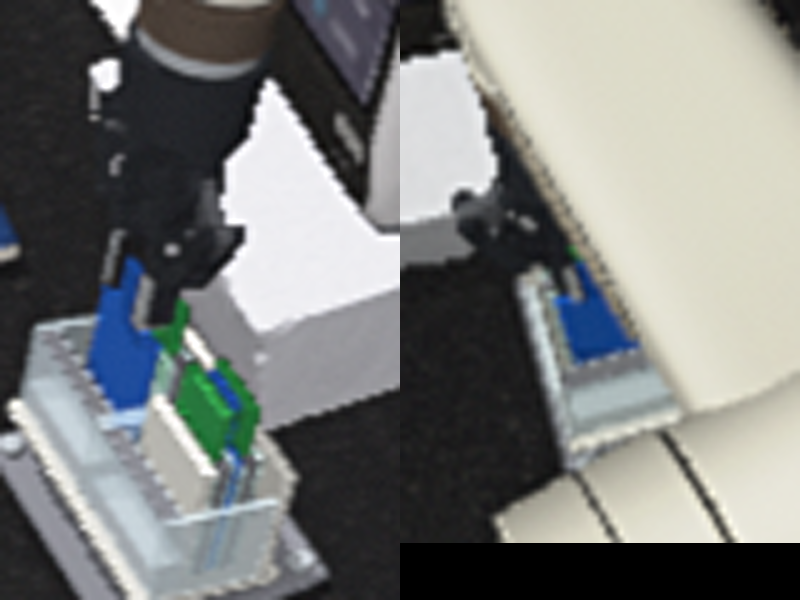

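Call:
drive_tool(rows=[{"dx": 0, "dy": 0, "dz": 0.06, "wx": 0, "wy": 0, "wz": 0, "hand": 20}, {"dx": 0, "dy": 0, "dz": 0.12, "wx": 0, "wy": 0, "wz": 0, "hand": 20}, {"dx": 0, "dy": 0, "dz": 0.18, "wx": 0, "wy": 0, "wz": 0, "hand": 20}, {"dx": 0, "dy": 0, "dz": 0.18, "wx": 0, "wy": 0, "wz": 0, "hand": 20}])

```text
clock: 14.7
eef_pos: [0.5153, 0.1403, 0.1269]
tool_rot: [0.009, 0.992, 0.001, -0.129]
ft_force: [1.0, 0.3, -0.4]
grip_width: 0.0287
grasp_force: 59.4
```

Call:
drive_tool(rows=[{"dx": 0, "dy": 0, "dz": 0.04, "wx": 0, "wy": 0, "wz": 0, "hand": 20}, {"dx": 0, "dy": 0, "dz": 0.08, "wx": 0, "wy": 0, "wz": 0, "hand": 20}, {"dx": 0, "dy": 0, "dz": 0.08, "wx": 0, "wy": 0, "wz": 0, "hand": 20}])

```text
clock: 15.0
eef_pos: [0.5145, 0.1404, 0.1233]
tool_rot: [0.009, 0.992, 0.001, -0.129]
ft_force: [0.8, 0.3, -0.0]
grip_width: 0.0279
grasp_force: 59.5
```

Call:
drive_tool(rows=[{"dx": 0, "dy": 0, "dz": 0.04, "wx": 0, "wy": 0, "wz": 0, "hand": 20}, {"dx": 0, "dy": 0, "dz": 0.04, "wx": 0, "wy": 0, "wz": 0, "hand": 20}, {"dx": 0, "dy": 0, "dz": 0.04, "wx": 0, "wy": 0, "wz": 0, "hand": 34}, {"dx": 0, "dy": 0, "dz": 0.04, "wx": 0, "wy": 0, "wz": 0, "hand": 42}, {"dx": 0, "dy": 0, "dz": 0.04, "wx": 0, "wy": 0, "wz": 0, "hand": 55}, {"dx": 0, "dy": 0, "dz": 0.04, "wx": 0, "wy": 0, "wz": 0, "hand": 60}, {"dx": 0, "dy": 0, "dz": 0, "wx": 0, "wy": 0, "wz": 0, "hand": 60}, {"dx": 0, "dy": 0, "dz": -0.4, "wx": 0, "wy": 0, "wz": 0, "hand": 70}, {"dx": 0, "dy": 0, "dz": -1.2, "wx": 0, "wy": 0, "wz": 0, "hand": 70}, {"dx": 0, "dy": 0, "dz": -2, "wx": 0, "wy": 0, "wz": 0, "hand": 70}, {"dx": 0, "dy": 0, "dz": -2, "wx": 0, "wy": 0, "wz": 0, "hand": 70}])

```text
clock: 16.1
eef_pos: [0.5436, 0.1405, 0.2258]
tool_rot: [0.009, 0.992, 0.003, -0.123]
ft_force: [1.0, 0.5, 0.3]
grip_width: 0.0704
grasp_force: 0.0
```

```bash
python3 - <<'E'
from hand import *
o=bot.get_obs(); print(o['eef_pos'])
F['cass']=(.480,-.265,.022,-.075)
g=goal('cass',170,6); rel(g); rel(goal('cass',95,6),g)
view('v7',(250,150,330,270),(230,215,300,310))
# where is the sheet now in the bay? fit (x,y) in scene, blue upper-left region
W=(262,195,288,240); im=cv2.imread('pics/v7_scene.png')[:,:,::-1]; ob=soft(im,W)['blue']; ob[:, :]*=1
p=F['bay']
def f(q):
    P=[(place(a,q[0],q[1],-.0175+q[2],.027),c) for a,c in((box(0,5,60,30,80),1),(box(0,5,30,80,108),1))]
    m=np.ones_like(ob); m[228-W[1]:]=0
    return ((render(P,'scene',W,1)[0]-ob)**2*m).sum()
r=minimize(f,[.5,.137,0],method='Nelder-Mead',options=dict(initial_simplex=[[.5,.137,0],[.49,.137,0],[.5,.142,0],[.5,.137,.1]]));print(r.x,r.fun,ob.sum())
E
```

```text
[0.54363652 0.14051455 0.22578226]
{'dx': 0.17, 'dy': -8.178, 'dz': 0.802, 'wx': -0.13, 'wy': 0.164, 'wz': 0.637} p [ 0.5181 -0.2679  0.1878]
{'dx': 0.0, 'dy': -0.0, 'dz': 1.5, 'wx': 0.0, 'wy': 0.0, 'wz': 0.0} p [ 0.4987 -0.2664  0.1153]
[ 0.50086975  0.13528953 -0.02693062] 11.114153506454661 283.17366946778714
```

Call:
drive_tool(rows=[{"dx": 0, "dy": -1, "dz": -0.2, "wx": 0, "wy": 0.05, "wz": 0.1, "hand": 70}, {"dx": 0.05, "dy": -2, "dz": -0.2, "wx": 0, "wy": 0.1, "wz": 0.2, "hand": 70}, {"dx": 0.05, "dy": -3, "dz": -0.2, "wx": 0, "wy": 0.1, "wz": 0.3, "hand": 70}, {"dx": 0.1, "dy": -4, "dz": -0.2, "wx": 0, "wy": 0.1, "wz": 0.3, "hand": 70}, {"dx": 0.17, "dy": -5, "dz": 0, "wx": -0.05, "wy": 0.16, "wz": 0.4, "hand": 70}, {"dx": 0.17, "dy": -6, "dz": 0.2, "wx": -0.1, "wy": 0.16, "wz": 0.5, "hand": 70}, {"dx": 0.17, "dy": -7, "dz": 0.4, "wx": -0.13, "wy": 0.16, "wz": 0.64, "hand": 70}, {"dx": 0.17, "dy": -8.18, "dz": 0.6, "wx": -0.13, "wy": 0.16, "wz": 0.64, "hand": 70}, {"dx": 0.17, "dy": -8.18, "dz": 0.8, "wx": -0.13, "wy": 0.16, "wz": 0.64, "hand": 70}, {"dx": 0.17, "dy": -8.18, "dz": 0.8, "wx": -0.13, "wy": 0.16, "wz": 0.64, "hand": 70}, {"dx": 0.17, "dy": -8.18, "dz": 0.8, "wx": -0.13, "wy": 0.16, "wz": 0.64, "hand": 70}])

```text
clock: 17.3
eef_pos: [0.5136, -0.2675, 0.1825]
tool_rot: [0.037, 0.99, 0.004, -0.137]
ft_force: [0.6, -0.2, -0.7]
grip_width: 0.0704
grasp_force: 0.0
```

```bash
sed -i 's/cass=(.480,-.266/cass=(.480,-.265/; s/bay=(.5008,.1405/bay=(.5008,.1415/; s/wedge=(.5287,-.268/wedge=(.5287,-.266/' plan.py; python3 - <<'E'
from plan import *
rel(goal('cass',95,6)); rel(goal('cass',250,6))
E
```

```text
{'dx': -0.078, 'dy': 0.001, 'dz': 1.373, 'wx': -0.017, 'wy': -0.152, 'wz': -0.003} p [ 0.4987 -0.2664  0.1153]
{'dx': -0.037, 'dy': -0.004, 'dz': -1.726, 'wx': -0.017, 'wy': -0.152, 'wz': -0.003} p [ 0.5387 -0.2694  0.265 ]
```

Call:
drive_tool(rows=[{"dx": -0.08, "dy": 0, "dz": 0.4, "wx": 0, "wy": -0.15, "wz": 0, "hand": 70}, {"dx": -0.08, "dy": 0, "dz": 0.9, "wx": 0, "wy": -0.15, "wz": 0, "hand": 70}, {"dx": -0.08, "dy": 0, "dz": 1.25, "wx": 0, "wy": -0.15, "wz": 0, "hand": 70}, {"dx": -0.08, "dy": 0, "dz": 1.37, "wx": 0, "wy": -0.15, "wz": 0, "hand": 70}, {"dx": -0.08, "dy": 0, "dz": 1.37, "wx": 0, "wy": -0.15, "wz": 0, "hand": 60}, {"dx": -0.08, "dy": 0, "dz": 1.37, "wx": 0, "wy": -0.15, "wz": 0, "hand": 50}, {"dx": -0.08, "dy": 0, "dz": 1.37, "wx": 0, "wy": -0.15, "wz": 0, "hand": 35}, {"dx": -0.08, "dy": 0, "dz": 1.37, "wx": 0, "wy": -0.15, "wz": 0, "hand": 35}, {"dx": -0.08, "dy": 0, "dz": 1.37, "wx": 0, "wy": -0.15, "wz": 0, "hand": 35}, {"dx": -0.08, "dy": 0, "dz": 1.37, "wx": 0, "wy": -0.15, "wz": 0, "hand": 35}])

```text
clock: 18.3
eef_pos: [0.5012, -0.268, 0.1183]
tool_rot: [0.037, 0.991, 0.003, -0.127]
ft_force: [1.5, 2.0, 5.6]
grip_width: 0.0424
grasp_force: 61.5
```

```bash
python3 - <<'E'
from plan import *
rel(goal('cass',95,6)); rel(goal('cass',245,6))
E
```

```text
{'dx': 0.035, 'dy': 0.028, 'dz': 0.07, 'wx': -0.045, 'wy': 0.074, 'wz': -0.009} p [ 0.4987 -0.2664  0.1153]
{'dx': 0.015, 'dy': 0.016, 'dz': -2.93, 'wx': -0.045, 'wy': 0.074, 'wz': -0.009} p [ 0.5375 -0.2693  0.2602]
```

Call:
drive_tool(rows=[{"dx": 0, "dy": 0, "dz": -0.2, "wx": 0, "wy": 0, "wz": 0, "hand": 35}, {"dx": 0, "dy": 0, "dz": -0.8, "wx": 0, "wy": 0, "wz": 0, "hand": 35}, {"dx": 0, "dy": 0, "dz": -1.6, "wx": 0, "wy": 0, "wz": 0, "hand": 35}, {"dx": 0, "dy": 0, "dz": -2.4, "wx": 0, "wy": 0, "wz": 0, "hand": 35}, {"dx": 0, "dy": 0, "dz": -2.9, "wx": 0, "wy": 0, "wz": 0, "hand": 35}, {"dx": 0, "dy": 0, "dz": -2.9, "wx": 0, "wy": 0, "wz": 0, "hand": 35}, {"dx": 0, "dy": 0, "dz": -2.9, "wx": 0, "wy": 0, "wz": 0, "hand": 35}])

```text
clock: 19.0
eef_pos: [0.5371, -0.2702, 0.2563]
tool_rot: [0.037, 0.991, 0.003, -0.129]
ft_force: [-0.5, -0.0, -1.5]
grip_width: 0.0423
grasp_force: 61.2
```

```bash
python3 - <<'E'
from plan import *
o=bot.get_obs();print(o['eef_pos'],o['ft_force'])
rel(goal('bay',240,25));rel(goal('bay',240,14.5))
E
```

```text
[ 0.53709562 -0.27024382  0.25628389] [-0.45533272 -0.03438463 -1.54702908]
{'dx': 0.617, 'dy': 8.2, 'dz': -0.054, 'wx': 0.13, 'wy': 0.033, 'wz': -0.647} p [0.5388 0.1408 0.2653]
{'dx': 0.407, 'dy': 8.212, 'dz': -0.053, 'wx': 0.13, 'wy': 0.033, 'wz': -0.647} p [0.5489 0.1407 0.2626]
```

Call:
drive_tool(rows=[{"dx": 0.1, "dy": 0.6, "dz": -0.05, "wx": 0.02, "wy": 0, "wz": -0.1, "hand": 35}, {"dx": 0.1, "dy": 1.5, "dz": -0.05, "wx": 0.02, "wy": 0, "wz": -0.1, "hand": 35}, {"dx": 0.15, "dy": 2.5, "dz": -0.05, "wx": 0.04, "wy": 0, "wz": -0.2, "hand": 35}, {"dx": 0.2, "dy": 3.5, "dz": -0.05, "wx": 0.06, "wy": 0, "wz": -0.3, "hand": 35}, {"dx": 0.25, "dy": 4.5, "dz": -0.05, "wx": 0.08, "wy": 0, "wz": -0.4, "hand": 35}, {"dx": 0.3, "dy": 5.5, "dz": -0.05, "wx": 0.1, "wy": 0, "wz": -0.5, "hand": 35}, {"dx": 0.35, "dy": 6.5, "dz": -0.05, "wx": 0.12, "wy": 0, "wz": -0.6, "hand": 35}, {"dx": 0.4, "dy": 7.4, "dz": -0.05, "wx": 0.13, "wy": 0.03, "wz": -0.65, "hand": 35}, {"dx": 0.41, "dy": 8, "dz": -0.05, "wx": 0.13, "wy": 0.03, "wz": -0.65, "hand": 35}, {"dx": 0.41, "dy": 8.21, "dz": -0.05, "wx": 0.13, "wy": 0.03, "wz": -0.65, "hand": 35}, {"dx": 0.41, "dy": 8.21, "dz": -0.05, "wx": 0.13, "wy": 0.03, "wz": -0.65, "hand": 35}, {"dx": 0.41, "dy": 8.21, "dz": -0.05, "wx": 0.13, "wy": 0.03, "wz": -0.65, "hand": 35}, {"dx": 0.41, "dy": 8.21, "dz": -0.05, "wx": 0.13, "wy": 0.03, "wz": -0.65, "hand": 35}])

```text
clock: 20.3
eef_pos: [0.5484, 0.1389, 0.2625]
tool_rot: [0.01, 0.991, 0.001, -0.131]
ft_force: [-0.5, 0.5, -1.3]
grip_width: 0.0424
grasp_force: 61.3
```

```bash
python3 - <<'E'
from hand import *
o=bot.get_obs();print(o['eef_pos'],o['ft_force'])
rel(goal('bay',160,14.5));rel(goal('bay',98.5,14.5))
view('v8',(250,150,330,270),(230,215,300,310))
# measure comb/plate in hand: green comb in scene
W=(262,150,300,200); 
ob,m,items,o=handfit('v8','cass',98.5,7.75,W,col='green')
f=lambda d:((render(items([d[0],d[1],0,0]),'scene',W,2)[1]-ob)**2).sum()
r=minimize(f,[0,0],method='Nelder-Mead',options=dict(initial_simplex=[[0,0],[5,0],[0,5]]));print(r.x,r.fun,f([0,-5]),ob.sum())
for up in(-4,4):
    f=lambda d:((render(items([d[0],d[1],up,0]),'scene',W,2)[1]-ob)**2).sum()
    r=minimize(f,[0,0],method='Nelder-Mead',options=dict(initial_simplex=[[0,0],[5,0],[0,5]]));print(up,r.x,r.fun)
E
```

```text
[0.54840216 0.13893997 0.26252033] [-0.49025963  0.50233373 -1.29688626]
{'dx': -0.01, 'dy': 0.035, 'dz': 1.596, 'wx': -0.001, 'wy': -0.012, 'wz': -0.022} p [0.5282 0.141  0.1853]
{'dx': -0.012, 'dy': 0.035, 'dz': 2.826, 'wx': -0.001, 'wy': -0.012, 'wz': -0.022} p [0.5123 0.1413 0.1259]
[  8.09692383 -11.70349121] 56.69702253773922 89.23394681265754 93.1111111111111
-4 [ 4.5256424  -6.46688461] 56.13903515007583
4 [ 11.45719949 -16.210825  ] 57.47112703630948
```

Call:
drive_tool(rows=[{"dx": -0.01, "dy": 0.035, "dz": 0.4, "wx": 0, "wy": 0, "wz": 0, "hand": 35}, {"dx": -0.01, "dy": 0.035, "dz": 0.9, "wx": 0, "wy": 0, "wz": 0, "hand": 35}, {"dx": -0.01, "dy": 0.035, "dz": 1.3, "wx": 0, "wy": 0, "wz": 0, "hand": 35}, {"dx": -0.01, "dy": 0.035, "dz": 1.6, "wx": 0, "wy": 0, "wz": 0, "hand": 35}, {"dx": -0.01, "dy": 0.035, "dz": 1.75, "wx": 0, "wy": 0, "wz": 0, "hand": 35}, {"dx": -0.01, "dy": 0.035, "dz": 1.9, "wx": 0, "wy": 0, "wz": 0, "hand": 35}])

```text
clock: 21.0
eef_pos: [0.5246, 0.1422, 0.171]
tool_rot: [0.009, 0.991, 0.001, -0.13]
ft_force: [-0.4, 0.0, -0.8]
grip_width: 0.0422
grasp_force: 61.3
```

Call:
drive_tool(rows=[{"dx": 0, "dy": 0, "dz": 0.12, "wx": 0, "wy": 0, "wz": 0, "hand": 35}, {"dx": 0, "dy": 0, "dz": 0.24, "wx": 0, "wy": 0, "wz": 0, "hand": 35}, {"dx": 0, "dy": 0, "dz": 0.36, "wx": 0, "wy": 0, "wz": 0, "hand": 35}, {"dx": 0, "dy": 0, "dz": 0.48, "wx": 0, "wy": 0, "wz": 0, "hand": 35}, {"dx": 0, "dy": 0, "dz": 0.48, "wx": 0, "wy": 0, "wz": 0, "hand": 35}])

```text
clock: 21.5
eef_pos: [0.5176, 0.143, 0.147]
tool_rot: [0.008, 0.991, 0.001, -0.131]
ft_force: [-0.7, 0.2, -2.5]
grip_width: 0.042
grasp_force: 61.3
```

```bash
python3 - <<'E'
from plan import *
o=bot.get_obs();print(o['eef_pos'],o['ft_force'])
rel(goal('bay',98.5,14.5))
E
```

```text
[0.51755486 0.14295111 0.14701931] [-0.72625239  0.22699286 -2.51375513]
{'dx': -0.009, 'dy': -0.035, 'dz': 0.435, 'wx': -0.004, 'wy': -0.019, 'wz': 0.006} p [0.5123 0.1413 0.1259]
```

Call:
drive_tool(rows=[{"dx": 0, "dy": -0.02, "dz": 0.1, "wx": 0, "wy": 0, "wz": 0, "hand": 35}, {"dx": 0, "dy": -0.02, "dz": 0.2, "wx": 0, "wy": 0, "wz": 0, "hand": 35}, {"dx": 0, "dy": -0.02, "dz": 0.28, "wx": 0, "wy": 0, "wz": 0, "hand": 35}, {"dx": 0, "dy": -0.02, "dz": 0.34, "wx": 0, "wy": 0, "wz": 0, "hand": 35}, {"dx": 0, "dy": -0.02, "dz": 0.36, "wx": 0, "wy": 0, "wz": 0, "hand": 35}])

```text
clock: 22.0
eef_pos: [0.5132, 0.1421, 0.1301]
tool_rot: [0.008, 0.991, 0.001, -0.131]
ft_force: [-0.0, -0.2, -1.5]
grip_width: 0.0424
grasp_force: 61.3
```

Call:
drive_tool(rows=[{"dx": 0, "dy": 0, "dz": 0.02, "wx": 0, "wy": 0, "wz": 0, "hand": 35}, {"dx": 0, "dy": 0, "dz": 0.04, "wx": 0, "wy": 0, "wz": 0, "hand": 35}, {"dx": 0, "dy": 0, "dz": 0.05, "wx": 0, "wy": 0, "wz": 0, "hand": 35}])

```text
clock: 22.3
eef_pos: [0.513, 0.1421, 0.1281]
tool_rot: [0.008, 0.991, 0.001, -0.13]
ft_force: [0.6, 0.5, -1.0]
grip_width: 0.0422
grasp_force: 61.3
```

```bash
python3 - <<'E'
from plan import *
o=bot.get_obs();print(o['eef_pos'],o['ft_force'])
rel(goal('bay',98.5,14.5))
E
```

```text
[0.51296816 0.14214374 0.1280982 ] [ 0.6403608   0.46806109 -1.00247399]
{'dx': 0.002, 'dy': -0.017, 'dz': 0.046, 'wx': 0.001, 'wy': 0.003, 'wz': 0.006} p [0.5123 0.1413 0.1259]
```

Call:
drive_tool(rows=[{"dx": 0, "dy": 0, "dz": 0.02, "wx": 0, "wy": 0, "wz": 0, "hand": 35}, {"dx": 0, "dy": 0, "dz": 0.04, "wx": 0, "wy": 0, "wz": 0, "hand": 35}, {"dx": 0, "dy": 0, "dz": 0.04, "wx": 0, "wy": 0, "wz": 0, "hand": 35}])

```text
clock: 22.6
eef_pos: [0.5124, 0.1421, 0.1261]
tool_rot: [0.008, 0.991, 0.001, -0.13]
ft_force: [-0.1, 0.4, -1.7]
grip_width: 0.042
grasp_force: 61.5
```

Call:
drive_tool(rows=[{"dx": 0, "dy": 0, "dz": 0.02, "wx": 0, "wy": 0, "wz": 0, "hand": 35}, {"dx": 0, "dy": 0, "dz": 0.04, "wx": 0, "wy": 0, "wz": 0, "hand": 35}, {"dx": 0, "dy": 0, "dz": 0.04, "wx": 0, "wy": 0, "wz": 0, "hand": 35}])

```text
clock: 22.9
eef_pos: [0.5133, 0.1424, 0.1258]
tool_rot: [0.008, 0.992, 0.002, -0.129]
ft_force: [2.5, 0.9, 5.6]
grip_width: 0.0425
grasp_force: 62.0
```

Call:
drive_tool(rows=[{"dx": 0, "dy": 0, "dz": -0.02, "wx": 0, "wy": 0, "wz": 0, "hand": 35}, {"dx": 0, "dy": 0, "dz": -0.02, "wx": 0, "wy": 0, "wz": 0, "hand": 46}, {"dx": 0, "dy": 0, "dz": -0.02, "wx": 0, "wy": 0, "wz": 0, "hand": 52}, {"dx": 0, "dy": 0, "dz": -0.02, "wx": 0, "wy": 0, "wz": 0, "hand": 60}, {"dx": 0, "dy": 0, "dz": -0.02, "wx": 0, "wy": 0, "wz": 0, "hand": 70}, {"dx": 0, "dy": 0, "dz": -0.1, "wx": 0, "wy": 0, "wz": 0, "hand": 72}, {"dx": 0, "dy": 0, "dz": -0.5, "wx": 0, "wy": 0, "wz": 0, "hand": 72}, {"dx": 0, "dy": 0, "dz": -1.2, "wx": 0, "wy": 0, "wz": 0, "hand": 72}, {"dx": 0, "dy": 0, "dz": -2, "wx": 0, "wy": 0, "wz": 0, "hand": 72}, {"dx": 0, "dy": 0, "dz": -2.5, "wx": 0, "wy": 0, "wz": 0, "hand": 72}, {"dx": 0, "dy": 0, "dz": -2.5, "wx": 0, "wy": 0, "wz": 0, "hand": 72}, {"dx": 0, "dy": 0, "dz": -2.5, "wx": 0, "wy": 0, "wz": 0, "hand": 72}])

```text
clock: 24.1
eef_pos: [0.5446, 0.1416, 0.2452]
tool_rot: [0.009, 0.991, 0.001, -0.13]
ft_force: [-0.4, 0.1, -0.1]
grip_width: 0.0722
grasp_force: 0.0
```

```bash
python3 - <<'E'
from hand import *
o=bot.get_obs(); print(o['eef_pos'])
g=goal('wedge',140,18); rel(g); rel(goal('wedge',55,18),g)
view('v9',(250,150,330,270),(230,215,300,310))
W=(262,195,288,228); im=cv2.imread('pics/v9_scene.png')[:,:,::-1]; s=soft(im,W)
print({k:round(float(v.sum())) for k,v in s.items()})
def f(q):
    y0=-.0175; P=[]
    for lo,hi,w,h0,h1,c,dx,dy in((-10,-2,44,80,108,2,0,.1366),(0,5,60,30,80,9,0,.1355),(0,5,30,80,108,1,0,.1355)):
        P.append((place(box(lo,hi,w,h0,h1),.5008,dy,y0,.027),c))
    P+=[(place(box(0,12,64,20,80),q[0],q[1],y0+q[2],.027),9),(place(box(2,10,44,80,108),q[0],q[1],y0+q[2],.027),2)]
    r=render(P,'scene',W,2); return ((r[0]-s['blue'])**2).sum()+((r[1]-s['green'])**2).sum()
r=minimize(f,[.496,.137,0],method='Nelder-Mead',options=dict(initial_simplex=[[.496,.137,0],[.49,.137,0],[.496,.142,0],[.496,.137,.08]]));print(r.x,r.fun)
E
```

```text
[0.54457113 0.14157    0.24518476]
{'dx': -0.621, 'dy': -8.178, 'dz': 1.554, 'wx': -0.165, 'wy': 0.014, 'wz': 0.641} p [ 0.5475 -0.2674  0.1619]
{'dx': -0.0, 'dy': -0.0, 'dz': 1.7, 'wx': 0.0, 'wy': 0.0, 'wz': 0.0} p [ 0.5256 -0.2658  0.0798]
{'blue': 41, 'green': 168, 'orange': 4}
[ 0.49677568  0.13733506 -0.04919033] 38.25382864521592
```

Call:
drive_tool(rows=[{"dx": -0.1, "dy": -1, "dz": 0, "wx": 0, "wy": 0, "wz": 0.1, "hand": 76}, {"dx": -0.1, "dy": -2, "dz": 0, "wx": 0, "wy": 0, "wz": 0.2, "hand": 76}, {"dx": -0.2, "dy": -3, "dz": 0, "wx": -0.05, "wy": 0, "wz": 0.3, "hand": 76}, {"dx": -0.3, "dy": -4, "dz": 0.2, "wx": -0.08, "wy": 0, "wz": 0.4, "hand": 76}, {"dx": -0.4, "dy": -5, "dz": 0.5, "wx": -0.1, "wy": 0, "wz": 0.5, "hand": 76}, {"dx": -0.5, "dy": -6, "dz": 0.8, "wx": -0.15, "wy": 0, "wz": 0.6, "hand": 76}, {"dx": -0.6, "dy": -7, "dz": 1.1, "wx": -0.16, "wy": 0, "wz": 0.64, "hand": 76}, {"dx": -0.62, "dy": -8.18, "dz": 1.3, "wx": -0.16, "wy": 0, "wz": 0.64, "hand": 76}, {"dx": -0.62, "dy": -8.18, "dz": 1.55, "wx": -0.16, "wy": 0, "wz": 0.64, "hand": 76}, {"dx": -0.62, "dy": -8.18, "dz": 1.55, "wx": -0.16, "wy": 0, "wz": 0.64, "hand": 76}, {"dx": -0.62, "dy": -8.18, "dz": 1.55, "wx": -0.16, "wy": 0, "wz": 0.64, "hand": 76}, {"dx": -0.62, "dy": -8.18, "dz": 1.55, "wx": -0.16, "wy": 0, "wz": 0.64, "hand": 76}])

```text
clock: 25.4
eef_pos: [0.5473, -0.2662, 0.1621]
tool_rot: [0.036, 0.991, 0.005, -0.131]
ft_force: [-0.3, 0.2, 0.2]
grip_width: 0.076
grasp_force: 0.0
```

```bash
python3 - <<'E'
from plan import *
print(bot.get_obs()['eef_pos']); rel(goal('wedge',56,18))
# refit wedge alone from initial images (per-part, known yaw), cassette/sheet fixed
exec(open('rackfit.py').read().split('s=(atz')[0])
p0=np.load('rack.npy')
for cams in(['scene'],['top']):
    Wn={c:wins[c] for c in cams}
    def f(q):
        p=p0.copy(); p[4:6]=q; p[6]=-.075
        return sum(((render(items(p),c,Wn[c],3)[2]-obs[c]['orange'])**2).sum() for c in cams)
    r=minimize(f,p0[4:6],method='Nelder-Mead',options=dict(initial_simplex=p0[4:6]+np.array([[0,0],[.005,0],[0,.005]]))); print(cams,r.x,r.fun)
E
```

```text
[ 0.54725561 -0.26619427  0.16214608]
{'dx': -0.008, 'dy': -0.023, 'dz': 1.683, 'wx': -0.008, 'wy': -0.005, 'wz': 0.021} p [ 0.5258 -0.2658  0.0808]
['scene'] [ 0.52881486 -0.27001661] 35.29666161552448
['top'] [ 0.52816457 -0.26396636] 10.987956584373265
```

Call:
drive_tool(rows=[{"dx": 0, "dy": 0, "dz": 0.5, "wx": 0, "wy": 0, "wz": 0, "hand": 76}, {"dx": 0, "dy": 0, "dz": 1, "wx": 0, "wy": 0, "wz": 0, "hand": 76}, {"dx": 0, "dy": 0, "dz": 1.4, "wx": 0, "wy": 0, "wz": 0, "hand": 76}, {"dx": 0, "dy": 0, "dz": 1.6, "wx": 0, "wy": 0, "wz": 0, "hand": 76}, {"dx": 0, "dy": 0, "dz": 1.66, "wx": 0, "wy": 0, "wz": 0, "hand": 76}, {"dx": 0, "dy": 0, "dz": 1.66, "wx": 0, "wy": 0, "wz": 0, "hand": 65}, {"dx": 0, "dy": 0, "dz": 1.66, "wx": 0, "wy": 0, "wz": 0, "hand": 55}, {"dx": 0, "dy": 0, "dz": 1.66, "wx": 0, "wy": 0, "wz": 0, "hand": 42}, {"dx": 0, "dy": 0, "dz": 1.66, "wx": 0, "wy": 0, "wz": 0, "hand": 40}, {"dx": 0, "dy": 0, "dz": 1.66, "wx": 0, "wy": 0, "wz": 0, "hand": 40}, {"dx": 0, "dy": 0, "dz": 1.66, "wx": 0, "wy": 0, "wz": 0, "hand": 40}])

```text
clock: 26.5
eef_pos: [0.5268, -0.2664, 0.0835]
tool_rot: [0.037, 0.991, 0.004, -0.129]
ft_force: [1.0, 0.7, 5.7]
grip_width: 0.0485
grasp_force: 62.6
```

```bash
python3 - <<'E'
from plan import *
print(bot.get_obs()['eef_pos']); rel(goal('wedge',56,18))
E
```

```text
[ 0.52683944 -0.26642019  0.08346222]
{'dx': 0.007, 'dy': 0.011, 'dz': 0.058, 'wx': -0.021, 'wy': 0.037, 'wz': -0.001} p [ 0.5258 -0.2658  0.0808]
```

Call:
drive_tool(rows=[{"dx": 0, "dy": 0, "dz": -0.3, "wx": 0, "wy": 0, "wz": 0, "hand": 40}, {"dx": 0, "dy": 0, "dz": -1, "wx": 0, "wy": 0, "wz": 0, "hand": 40}, {"dx": 0, "dy": 0, "dz": -1.9, "wx": 0, "wy": 0, "wz": 0, "hand": 40}, {"dx": 0, "dy": 0, "dz": -2.8, "wx": 0, "wy": 0, "wz": 0, "hand": 40}, {"dx": 0, "dy": 0, "dz": -3.4, "wx": 0, "wy": 0, "wz": 0, "hand": 40}, {"dx": 0, "dy": 0, "dz": -3.4, "wx": 0, "wy": 0, "wz": 0, "hand": 40}, {"dx": 0, "dy": 0, "dz": -3.4, "wx": 0, "wy": 0, "wz": 0, "hand": 40}])

```text
clock: 27.2
eef_pos: [0.57, -0.2694, 0.246]
tool_rot: [0.037, 0.991, 0.004, -0.13]
ft_force: [-0.8, 0.6, -1.0]
grip_width: 0.0488
grasp_force: 62.0
```

```bash
python3 - <<'E'
from plan import *
o=bot.get_obs();print(o['eef_pos'],o['ft_force'])
rel(goal('bay',58.9+125,17.7+19.5)); rel(goal('bay',58.9+64,17.7+19.5))
E
```

```text
[ 0.5700106 -0.2693537  0.2459606] [-0.75158318  0.55001466 -0.96660712]
{'dx': 1.541, 'dy': 8.105, 'dz': 1.057, 'wx': 0.156, 'wy': 0.015, 'wz': -0.637} p [0.5125 0.1413 0.2143]
{'dx': 1.542, 'dy': 8.088, 'dz': 2.277, 'wx': 0.156, 'wy': 0.015, 'wz': -0.637} p [0.4967 0.1416 0.1553]
```

Call:
drive_tool(rows=[{"dx": 0.2, "dy": 0.7, "dz": 0, "wx": 0, "wy": 0, "wz": -0.1, "hand": 40}, {"dx": 0.4, "dy": 1.6, "dz": 0, "wx": 0, "wy": 0, "wz": -0.1, "hand": 40}, {"dx": 0.6, "dy": 2.5, "dz": 0.1, "wx": 0, "wy": 0, "wz": -0.2, "hand": 40}, {"dx": 0.8, "dy": 3.5, "dz": 0.2, "wx": 0.05, "wy": 0, "wz": -0.3, "hand": 40}, {"dx": 1, "dy": 4.5, "dz": 0.3, "wx": 0.08, "wy": 0, "wz": -0.4, "hand": 40}, {"dx": 1.2, "dy": 5.5, "dz": 0.4, "wx": 0.1, "wy": 0, "wz": -0.5, "hand": 40}, {"dx": 1.4, "dy": 6.5, "dz": 0.6, "wx": 0.15, "wy": 0, "wz": -0.6, "hand": 40}, {"dx": 1.54, "dy": 7.4, "dz": 0.8, "wx": 0.16, "wy": 0.01, "wz": -0.64, "hand": 40}, {"dx": 1.54, "dy": 8, "dz": 1, "wx": 0.16, "wy": 0.01, "wz": -0.64, "hand": 40}, {"dx": 1.54, "dy": 8.1, "dz": 1.06, "wx": 0.16, "wy": 0.01, "wz": -0.64, "hand": 40}, {"dx": 1.54, "dy": 8.1, "dz": 1.06, "wx": 0.16, "wy": 0.01, "wz": -0.64, "hand": 40}, {"dx": 1.54, "dy": 8.1, "dz": 1.06, "wx": 0.16, "wy": 0.01, "wz": -0.64, "hand": 40}, {"dx": 1.54, "dy": 8.1, "dz": 1.06, "wx": 0.16, "wy": 0.01, "wz": -0.64, "hand": 40}])

```text
clock: 28.5
eef_pos: [0.5121, 0.1397, 0.2144]
tool_rot: [0.01, 0.991, 0.001, -0.131]
ft_force: [-0.5, -0.6, -0.7]
grip_width: 0.0487
grasp_force: 62.2
```

```bash
python3 - <<'E'
from hand import *
o=bot.get_obs();print(o['eef_pos'],o['ft_force'])
rel(goal('bay',58.9+64,17.7+19.5)); rel(goal('bay',58.9+45,17.7+18.6))
view('v10',(250,150,330,270),(230,215,300,310))
E
```

```text
[0.51206295 0.13970021 0.21439642] [-0.5285737  -0.56323044 -0.70711539]
{'dx': -0.009, 'dy': 0.032, 'dz': 1.221, 'wx': 0.003, 'wy': -0.013, 'wz': -0.022} p [0.4967 0.1416 0.1553]
{'dx': -0.028, 'dy': 0.032, 'dz': 1.601, 'wx': 0.003, 'wy': -0.013, 'wz': -0.022} p [0.4926 0.1416 0.1368]
```

View pics/v10.png

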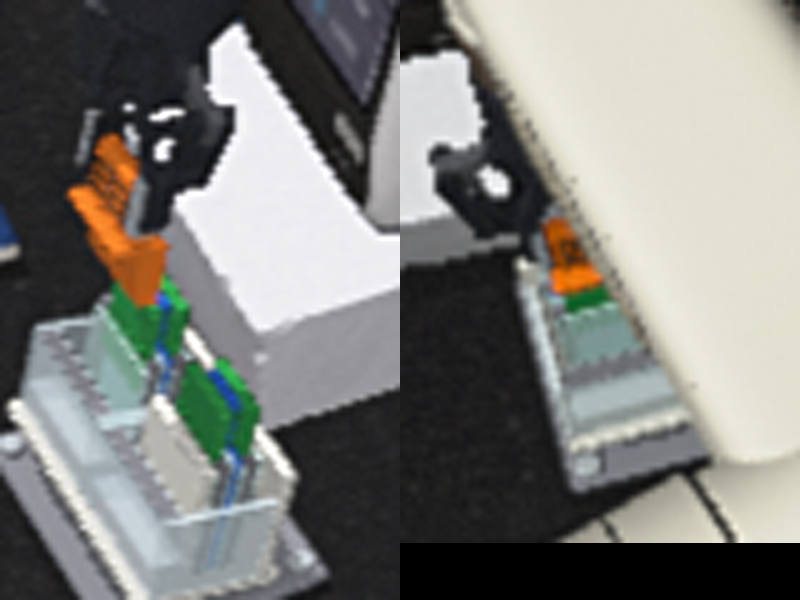

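Call:
drive_tool(rows=[{"dx": 0, "dy": 0.03, "dz": 0.4, "wx": 0, "wy": 0, "wz": 0, "hand": 40}, {"dx": 0, "dy": 0.03, "dz": 0.8, "wx": 0, "wy": 0, "wz": 0, "hand": 40}, {"dx": -0.01, "dy": 0.03, "dz": 1.05, "wx": 0, "wy": 0, "wz": 0, "hand": 40}, {"dx": -0.01, "dy": 0.03, "dz": 1.2, "wx": 0, "wy": 0, "wz": 0, "hand": 40}, {"dx": -0.01, "dy": 0.03, "dz": 1.2, "wx": 0, "wy": 0, "wz": 0, "hand": 40}, {"dx": -0.01, "dy": 0.03, "dz": 1.2, "wx": 0, "wy": 0, "wz": 0, "hand": 40}])

```text
clock: 29.2
eef_pos: [0.4974, 0.1427, 0.157]
tool_rot: [0.009, 0.991, 0.001, -0.13]
ft_force: [0.4, 0.2, -0.8]
grip_width: 0.0486
grasp_force: 62.1
```

```bash
python3 - <<'E'
from hand import *
o=bot.get_obs();print(o['eef_pos'],o['ft_force'])
for u,f in((64,19.5),(52,19.5),(45,18.8),(34,16.5),(21,13.5)): rel(goal('bay',58.9+u,17.7+f))
E
```

```text
[0.49736194 0.14274187 0.1569659 ] [ 0.36205156  0.21712634 -0.83570681]
{'dx': 0.004, 'dy': -0.024, 'dz': 0.035, 'wx': 0.006, 'wy': 0.001, 'wz': -0.002} p [0.4967 0.1416 0.1553]
{'dx': 0.004, 'dy': -0.024, 'dz': 0.275, 'wx': 0.006, 'wy': 0.001, 'wz': -0.002} p [0.4936 0.1416 0.1437]
{'dx': -0.01, 'dy': -0.024, 'dz': 0.415, 'wx': 0.006, 'wy': 0.001, 'wz': -0.002} p [0.4924 0.1416 0.1368]
{'dx': -0.056, 'dy': -0.024, 'dz': 0.635, 'wx': 0.006, 'wy': 0.001, 'wz': -0.002} p [0.4918 0.1417 0.1256]
{'dx': -0.116, 'dy': -0.024, 'dz': 0.895, 'wx': 0.006, 'wy': 0.001, 'wz': -0.002} p [0.4913 0.1417 0.1123]
```

Call:
drive_tool(rows=[{"dx": 0, "dy": -0.01, "dz": 0.1, "wx": 0, "wy": 0, "wz": 0, "hand": 40}, {"dx": 0, "dy": -0.01, "dz": 0.2, "wx": 0, "wy": 0, "wz": 0, "hand": 40}, {"dx": 0, "dy": -0.01, "dz": 0.27, "wx": 0, "wy": 0, "wz": 0, "hand": 40}, {"dx": 0, "dy": -0.01, "dz": 0.27, "wx": 0, "wy": 0, "wz": 0, "hand": 40}])

```text
clock: 29.6
eef_pos: [0.4934, 0.1426, 0.1429]
tool_rot: [0.008, 0.991, 0.001, -0.131]
ft_force: [1.1, 0.5, -0.4]
grip_width: 0.049
grasp_force: 62.1
```

Call:
drive_tool(rows=[{"dx": -0.01, "dy": 0, "dz": 0.07, "wx": 0, "wy": 0, "wz": 0, "hand": 40}, {"dx": -0.02, "dy": 0, "dz": 0.14, "wx": 0, "wy": 0, "wz": 0, "hand": 40}, {"dx": -0.02, "dy": 0, "dz": 0.14, "wx": 0, "wy": 0, "wz": 0, "hand": 40}])

```text
clock: 29.9
eef_pos: [0.4929, 0.1426, 0.1359]
tool_rot: [0.008, 0.991, 0.001, -0.131]
ft_force: [1.7, 0.7, -0.3]
grip_width: 0.0486
grasp_force: 62.1
```

Call:
drive_tool(rows=[{"dx": -0.015, "dy": 0, "dz": 0.06, "wx": 0, "wy": 0, "wz": 0, "hand": 40}, {"dx": -0.03, "dy": 0, "dz": 0.12, "wx": 0, "wy": 0, "wz": 0, "hand": 40}, {"dx": -0.03, "dy": 0, "dz": 0.12, "wx": 0, "wy": 0, "wz": 0, "hand": 40}])

```text
clock: 30.2
eef_pos: [0.4927, 0.1426, 0.1297]
tool_rot: [0.009, 0.991, 0.001, -0.131]
ft_force: [2.3, -0.1, -0.1]
grip_width: 0.0488
grasp_force: 62.2
```

Call:
drive_tool(rows=[{"dx": -0.015, "dy": 0, "dz": 0.06, "wx": 0, "wy": 0, "wz": 0, "hand": 40}, {"dx": -0.025, "dy": 0, "dz": 0.1, "wx": 0, "wy": 0, "wz": 0, "hand": 40}, {"dx": -0.025, "dy": 0, "dz": 0.1, "wx": 0, "wy": 0, "wz": 0, "hand": 40}])

```text
clock: 30.5
eef_pos: [0.4926, 0.1426, 0.1248]
tool_rot: [0.009, 0.991, 0.001, -0.131]
ft_force: [3.3, -0.2, -0.7]
grip_width: 0.0487
grasp_force: 62.4
```

```bash
python3 - <<'E'
from hand import *
o=bot.get_obs();print(o['eef_pos'],o['ft_force'],o['ft_torque'])
for u,f in((34,16.5),(21,13.5)): rel(goal('bay',58.9+u,17.7+f))
E
```

```text
[0.49255328 0.14261639 0.1247924 ] [ 3.34949498 -0.19718248 -0.67765581] [-0.01688777 -1.0132484  -0.22029249]
{'dx': 0.018, 'dy': -0.019, 'dz': -0.012, 'wx': 0.003, 'wy': -0.004, 'wz': -0.0} p [0.4918 0.1417 0.1256]
{'dx': -0.042, 'dy': -0.019, 'dz': 0.248, 'wx': 0.003, 'wy': -0.004, 'wz': -0.0} p [0.4913 0.1417 0.1123]
```

Call:
drive_tool(rows=[{"dx": -0.02, "dy": 0, "dz": 0.04, "wx": 0, "wy": 0, "wz": 0, "hand": 40}, {"dx": -0.035, "dy": 0, "dz": 0.08, "wx": 0, "wy": 0, "wz": 0, "hand": 40}, {"dx": -0.045, "dy": 0, "dz": 0.12, "wx": 0, "wy": 0, "wz": 0, "hand": 40}, {"dx": -0.045, "dy": 0, "dz": 0.12, "wx": 0, "wy": 0, "wz": 0, "hand": 40}])

```text
clock: 30.9
eef_pos: [0.4924, 0.1426, 0.1183]
tool_rot: [0.009, 0.991, 0.001, -0.131]
ft_force: [1.2, -0.4, 0.7]
grip_width: 0.0485
grasp_force: 62.5
```

Call:
drive_tool(rows=[{"dx": -0.01, "dy": 0, "dz": 0.04, "wx": 0, "wy": 0, "wz": 0, "hand": 40}, {"dx": -0.02, "dy": 0, "dz": 0.08, "wx": 0, "wy": 0, "wz": 0, "hand": 40}, {"dx": -0.02, "dy": 0, "dz": 0.08, "wx": 0, "wy": 0, "wz": 0, "hand": 40}])

```text
clock: 31.2
eef_pos: [0.4923, 0.1426, 0.1142]
tool_rot: [0.009, 0.991, 0.001, -0.131]
ft_force: [-0.1, 0.4, 1.2]
grip_width: 0.0485
grasp_force: 62.6
```

```bash
python3 - <<'E'
from hand import *
o=bot.get_obs();print(o['eef_pos'],o['ft_force'],o['ft_torque'])
for u,f in((34,16.5),(21,13.5)): rel(goal('bay',58.9+u,17.7+f))
E
```

```text
[0.49233988 0.14257025 0.11417917] [-0.0932469   0.35963892  1.18882473] [-0.02276018 -0.19126508 -0.64829974]
{'dx': 0.069, 'dy': -0.018, 'dz': -0.218, 'wx': 0.001, 'wy': -0.022, 'wz': 0.0} p [0.4918 0.1417 0.1256]
{'dx': 0.009, 'dy': -0.018, 'dz': 0.042, 'wx': 0.001, 'wy': -0.022, 'wz': 0.0} p [0.4913 0.1417 0.1123]
```

Call:
drive_tool(rows=[{"dx": -0.005, "dy": 0, "dz": 0.02, "wx": 0, "wy": 0, "wz": 0, "hand": 40}, {"dx": -0.01, "dy": 0, "dz": 0.04, "wx": 0, "wy": 0, "wz": 0, "hand": 40}, {"dx": -0.01, "dy": 0, "dz": 0.04, "wx": 0, "wy": 0, "wz": 0, "hand": 40}])

```text
clock: 31.5
eef_pos: [0.4923, 0.1426, 0.1123]
tool_rot: [0.009, 0.991, 0.001, -0.131]
ft_force: [-1.4, -0.6, 2.1]
grip_width: 0.0491
grasp_force: 62.7
```

Call:
drive_tool(rows=[{"dx": 0, "dy": 0, "dz": 0.02, "wx": 0, "wy": 0, "wz": 0, "hand": 40}, {"dx": 0, "dy": 0, "dz": 0.04, "wx": 0, "wy": 0, "wz": 0, "hand": 40}, {"dx": 0, "dy": 0, "dz": 0.04, "wx": 0, "wy": 0, "wz": 0, "hand": 40}])

```text
clock: 31.8
eef_pos: [0.4924, 0.1426, 0.1122]
tool_rot: [0.009, 0.991, 0.001, -0.13]
ft_force: [-2.2, -1.6, 11.5]
grip_width: 0.0485
grasp_force: 63.6
```

Call:
drive_tool(rows=[{"dx": 0, "dy": 0, "dz": 0.02, "wx": 0, "wy": 0, "wz": 0, "hand": 40}, {"dx": 0, "dy": 0, "dz": 0.02, "wx": 0, "wy": 0, "wz": 0, "hand": 40}, {"dx": 0, "dy": 0, "dz": 0.02, "wx": 0, "wy": 0, "wz": 0, "hand": 40}, {"dx": 0, "dy": 0, "dz": 0.02, "wx": 0, "wy": 0, "wz": 0, "hand": 40}, {"dx": 0, "dy": 0, "dz": 0.02, "wx": 0, "wy": 0, "wz": 0, "hand": 40}])

```text
clock: 32.3
eef_pos: [0.4925, 0.1426, 0.1122]
tool_rot: [0.009, 0.991, 0.002, -0.13]
ft_force: [-2.5, -1.2, 15.8]
grip_width: 0.0487
grasp_force: 64.1
```

```bash
python3 - <<'E'
from hand import *
o=bot.get_obs();print(o['eef_pos'],o['ft_force'],o['grip_width'])
rel(goal('bay',58.9+21,17.7+14))
im=snap('scene','end_scene.png'); W=(255,195,300,250); s=soft(im,W); 
wd=[P for P,_ in parts('wedge')][1:]  # lip, handle
def rn(u,f,y):
    b=F['bay']; off=(u*UP+f*FR)/1000
    return render([(place(P+off,b[0],y,b[3],.027),3) for P in wd],'scene',W,3)[2]
f=lambda q:((rn(q[0],14,q[1]/1000)-s['orange'])**2).sum()
r=minimize(f,[21,137],method='Nelder-Mead',options=dict(initial_simplex=[[21,137],[28,137],[21,142]]));print('wedge u,y(scene)',r.x,r.fun,s['orange'].sum())
# first-cassette comb vs initial: green centroid upper comb
a=cv2.imread('pics/scene0.png')[:,:,::-1]; Wc=(262,195,287,219)
print({k:round(float(v.sum())) for k,v in soft(im,Wc).items()})
E
```

```text
[0.49247222 0.14259289 0.1121527 ] [-2.50486379 -1.22237895 15.84402174] 0.04867826462778304
{'dx': 0.032, 'dy': -0.019, 'dz': 0.004, 'wx': 0.008, 'wy': 0.016, 'wz': 0.004} p [0.4909 0.1417 0.1124]
wedge u,y(scene) [ 21.66517036 134.43321055] 75.44183946428858 214.30718954248368
{'blue': 20, 'green': 13, 'orange': 87}
```

```bash
python3 -c "
from workcell import bot
print(bot.job_done())"
```

```text
the job is handed in; nothing more can be done
None
```

The blue sheet and second cassette are standing in the left bay, and the wedge is pressed down until its lip meets the rim. I handed the job in at about 32 s with the wedge still gripped and held down with about 16 N. I confirmed the wedge's final seating by force and fitted position, not by eye. I first gripped the sheet in a wrist orientation that couldn't reach the bay, so I put it back in the rack and took it again.

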